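Turn a ring board ribs-up on its display base

ROBOT

A 7-joint arm with a two-finger parallel gripper is mounted at the origin on the work surface. World frame = base frame: x ahead of the robot, y to its left, z up, the work surface at z = 0. Lengths are in m, angles in rad, forces in N, time in s.
With the tool pointing down it reaches from about 0.4 to 0.925 m from the base axis. Payload 4.1 kg.
Tool frame: the origin (TCP) lies midway between the tips of the shut fingers; the grasp point (between the pads) lies 19 mm behind it; x points along the fingers, y is the direction in which the jaws open and shut, and the axes are right-handed (so a half turn about x gives the same grasp; the last joint's range is limited). The gripper opens to 85 mm and grips with 20 to 120 N. Pads are 22 mm wide; open, the fingers measure 114 mm over their backs; the gripper's body (76 mm by 85 mm) begins 54 mm behind the grasp point. The pads swing forward as they close: fully open they stand 13 mm farther back than shut.
Start: joints at [1.116, 0.398, 0.045, 1.537, -0.019, 1.207, -0.051], TCP at [0.226, -0.609, 0.231] pointing down, gripper open.
Joint ranges: [-2.82, 2.82], [-0.49, 2.23], [-1.37, 1.46], [0, 2.46], [-1.36, 4.5], [0.23, 2], [-2.94, 2.94]. Speed limits (rad/s): [2.57, 2.57, 3.14, 3.14, 3.14, 3.14, 3.14].

INTERFACE

Orientations are given as a rotation vector (axis times angle).
In Python, from station import robot gives the robot as it stands.
- The arm moves only by the tool apply_moves, never from a script. Its argument "increments" is a list that holds one entry, the list of rows, each a list of 7 numbers: the shift along the tool's x, y, z in m, then the turn, a rotation vector about the tool's x, y, z in degrees, then the closure, from -1 (fully open) to 1 (shut). In form: [[[dx, dy, dz, rx, ry, rz, grip], ...]]. A call has 1 to 12 rows; each row is the pose to reach, as a shift and turn from the pose commanded when the call began, along the tool's axes at that moment; what a row does not reach only later rows make up. A row lasts 1/8 s, in which the tool goes at most 62.5 mm and 10.7 degrees, less where a joint would pass 70% of its speed; a pose out of reach is approached as far as the arm can. A call with a gripper value outside its range is refused whole. The fingers move at their own pace and stop on an object; "newtons" is the grip in N (left out, the last holds). Time passes only in rows, so rows that repeat a pose let the fingers close. It gives the time, the measured TCP pose, the force and the opening at its end, in the units of the state.
- robot.observe(): the state, without advancing time (a new reading comes with each control period).
- robot.grab_frame(name): name is "scene" or "top" or "wrist"; returns a dict with "img" (400x640x3 uint8, red, green, blue), "fx", "fy", "cx", "cy" (pixels), "dist_coeffs" ([k1, k2, p1, p2, k3] as OpenCV has them; the pictures are not rectified), "rvec" (rotation vector, rad) and "tvec" (3), from world to camera coordinates, as OpenCV has them. Camera axes: x right, y down, z forward; pixel columns grow to the right and rows downward; lengths in m; the calibration is good to about 2 mm. A picture is of the moment at which its call begins. There is no depth.
- robot.job_done(): hands the job in, once; it reports no verdict.
Trained networks look in a picture, given as the dict that the camera call returned (one of the last four; its "shot" number tells which), for a name from the list of things; names that differ only in an ending like _2 or _b are one class to them, and where a whole thing is asked for, a point or a joint stands for the part that bears it (a point fixed in the world has none). Each returns a list of dicts, best first, with "score" (0 to 1); they miss things now and then, are a little off and sometimes report something else, mostly with a low value. They report only what shows in the picture. A call takes as long as a camera call. They do not tell look-alikes from the thing itself.
- robot.find_in(picture, name): "box" ([left, top, right, bottom] in pixels, round what is visible of it).
The state is a dict: "t": time; "joints": joint angles; "joint_vel": joint speeds; "joint_efforts": joint torques, N m; "tcp_pos": TCP position; "eef_rot": TCP orientation; "force": force on the tool from outside, world axes, zero at the start; "torque": the same for the moment, N m; "grip_width": finger opening in m.
Only numpy, scipy, OpenCV 4.12 (cv2) and the standard library are available. Lean on these libraries where they do the work, as an engineer would, in place of code of your own. Each camera call takes 0.05 s, during which the arm holds its last target.

TASK

A wooden ring board has been put down on its face. Turn it over and lay it flat on the display base, ribbed face up and lengthways along the base, pushed fully home into the corner of its two wooden stops: a short end touching the stop on the base's short side and a long side touching the stop on its long side. The little easel is there to lean the board on while you change your grip; do not disturb the hammer, the notepad or the ring mandrel.

Things in the scene. Friction and masses are not known exactly. Their poses are not given: they have to be found in the camera images.
- board_c (a point): loose pale wooden ring board, flat, 120 x 56 x 14 mm, 75 to 155 g, at one side of the easel. This point is its centre. x runs along its length, y across, z out of its plain back: up at the start (ribs down), down once turned over. The ribbed face has a raised 10 mm band at each end and four lengthwise ribs, all 7 mm high, so the edges are the full 14 mm thick.
- easel_seat (a point): small fixed wooden easel, to lean the board on. A rest strip 30 mm wide, 85 mm long, rises from this point at 45 degrees to the horizontal, towards x (to the robot's left). At its foot a ledge 80 mm wide, square to the strip, juts out 26 mm. This point is mid-width in the inner corner of strip front and ledge, 34 mm above the table. x: level, the way the strip leans; y: along the ledge; z up.
- easel_top (a point): mid-width of the front surface at the top end of the easel's rest strip, 94 mm above the table; axes as easel_seat. A board stood lengthways on the ledge and pressed in lightly leans on the strip, jutting 35 mm past this point, with free space behind for a finger. The easel's foot is 110 x 90 mm, centred 30 mm to -x of this point.
- base_corner (a point): inside corner of the two wooden stops on the fixed grey display base, on the slab top, 15 mm above the table. x points to the robot's left, y back towards the robot, z up (x, y within 15 degrees). The end stop fills x 0 to 15 mm along the slab's +x edge, the side stop y 0 to 15 mm along its +y edge; both stand 9 mm above the slab. With the board home its centre is at x -60, y -28, z 7 mm from this point.
- base_mid (a point): centre of the top of the display base: a flat slab 220 mm (x) by 140 mm (y), 15 mm high, at the other side of the easel from the board; axes as base_corner, which lies 95 mm to +x and 55 mm to +y of this point
- hammer_grip (a point): bystander: hammer 200 mm long lying on the table out to the right; a point on its handle
- notepad_c (a point): bystander: notepad 105 x 148 x 10 mm with a black clip 18 mm high, lying beyond the easel; its centre
- mandrel_c (a point): bystander: upright tapered steel ring mandrel, 150 mm high, foot 70 mm across, out to the left; its centre, half-way up
There are look-alikes about, which are no part of the job. Leave any pink look-alike of the part that bears board_c alone.

How it is judged:
At the end, for the whole second after the job is handed in: The board lies at rest on the display base, ribs up (flat within 4 degrees, lengthways within 3 degrees), its end and its side each within 3.5 mm of their stops (angle between board_c's own z axis and vertical above 3.07 rad and x of board_c in the frame of base_corner between -0.0635 and -0.0575 m and y of board_c in the frame of base_corner between -0.0315 and -0.0255 m and z of board_c in the frame of base_corner between 0.004 and 0.01 m and angle between the x axis of board_c and the x axis of base_corner, either way round below 0.05 rad and linear speed of board below 0.01 m/s); the robot touches nothing.
It fails at once if the hammer is disturbed (moved more than 20 mm) (distance of hammer_grip from where it was at the start of the episode above 0.02 m).
It fails at once if the notepad is disturbed (moved more than 20 mm) (distance of notepad_c from where it was at the start of the episode above 0.02 m).
It fails at once if the mandrel is disturbed (moved more than 20 mm) (distance of mandrel_c from where it was at the start of the episode above 0.02 m).
It also fails if it takes over 72 s, if anything falls off the work surface, if the arm or the gripper's body presses on something with over 40 N, if the wrist force passes 120 N, or if a joint passes its speed limit or range.

## Working session

There is one attempt and no reset: what is moved stays moved. The work goes in short steps, Python scripts to look and compute and a tool call to move; the robot and the scene stay as the last step left them, time stands still between calls to the robot, and variables do not carry over. Pictures are saved under pics/ and viewed, and the job is handed in when it is done.

Besides the shell and the picture viewer there is one more tool, called after "Call:" in YAML: its name, and indented under it one key for each argument. apply_moves: Moves the arm, as the interface text tells. Its arguments: {"type":"object","properties":{"increments":{"type":"array","items":{"type":"array","items":{"type":"array","items":{"type":"number"}}}},"newtons":{"type":"number"}},"required":["increments"]}

```bash
ls; mkdir -p pics; python3 - <<'E'
from station import robot
import cv2
print(robot.observe())
for n in ["scene","top","wrist"]:
    f=robot.grab_frame(n); cv2.imwrite(f"pics/a_{n}.png",f["img"][:,:,::-1])
    print(n,{k:f[k] for k in f if k!="img"})
    for o in ["board_c","easel_seat","easel_top","base_corner","base_mid","hammer_grip","notepad_c","mandrel_c"]:
        print(o,[(([round(float(v)) for v in d["box"]]),round(d["score"],2)) for d in robot.find_in(f,o)][:3])
E
```

```text
pics
{'t': 0.0, 'joints': array([ 1.11598258,  0.39921851,  0.04499342,  1.53787372, -0.01870037,
        1.20689964, -0.05070861]), 'joint_vel': array([-1.53504600e-04,  3.34731426e-04, -1.03785201e-03,  9.60366474e-05,
        1.15792933e-03, -9.71177292e-04,  5.30572899e-05]), 'joint_efforts': array([ 2.44900248e-04, -4.75121462e+01,  1.36480160e+00, -2.54218858e+01,
        1.14728670e-02,  9.26067412e-03, -2.93153363e-06]), 'tcp_pos': array([ 0.22625252, -0.60867667,  0.23024831]), 'eef_rot': array([ 2.02790214,  0.36684751, -2.02886926]), 'force': array([ 0.08429841,  0.92342149, -0.17446478]), 'torque': array([ 0.04740536, -0.00103601, -0.01161268]), 'grip_width': 0.08559273594045048}
scene {'fx': 452.06463541586584, 'fy': 452.06463541586584, 'cx': 326.7977734598634, 'cy': 205.94277918228764, 'dist_coeffs': array([0.04491522, 0.        , 0.        , 0.        , 0.        ]), 'rvec': array([ 2.29346108,  1.16663032, -0.35762619]), 'tvec': array([-0.35300676, -0.34237352,  1.60932912]), 'shot': 1}
board_c [([356, 135, 374, 168], 0.94), ([373, 170, 414, 198], 0.87), ([396, 127, 4
[... 740 characters left out ...]
[179, 186, 204, 202], 0.18)]
easel_top [([312, 204, 344, 232], 0.66)]
base_corner [([361, 216, 423, 262], 0.63)]
base_mid [([361, 215, 428, 259], 0.79)]
hammer_grip [([440, 196, 471, 252], 0.69)]
notepad_c [([288, 149, 328, 178], 0.59)]
mandrel_c [([181, 189, 204, 201], 0.59)]
wrist {'fx': 278.41987514112003, 'fy': 278.41987514112003, 'cx': 317.35833219318425, 'cy': 200.5827677092705, 'dist_coeffs': array([0.01169933, 0.        , 0.        , 0.        , 0.        ]), 'rvec': array([-2.39361464,  1.66400281,  0.2213773 ]), 'tvec': array([-0.65001103, -0.03582669,  0.37874396]), 'shot': 3}
board_c []
easel_seat []
easel_top []
base_corner []
base_mid []
hammer_grip []
notepad_c []
mandrel_c []
```

View pics/a_scene.png

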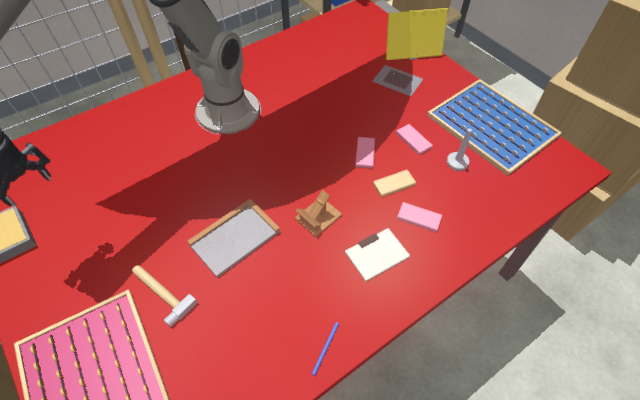

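View pics/a_top.png

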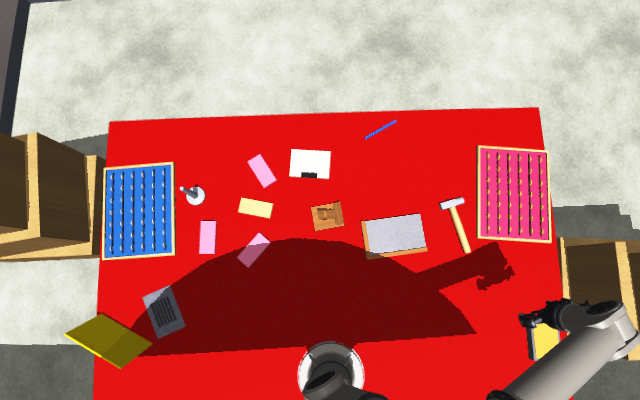

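View pics/a_wrist.png

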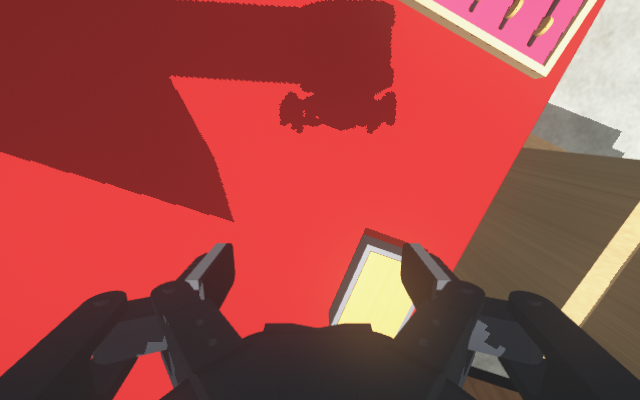

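Scene: the board is the pale piece, at scene (395,183) and top (256,208). The three others are pink. The easel is at top (327,216), and the grey base at (394,236) with its wooden stops on the left and near edges. Next: zoom in and triangulate.

```bash
cat > h.py <<'E'
import numpy as np, cv2
from scipy.spatial.transform import Rotation as R
def K(f): return np.array([[f["fx"],0,f["cx"]],[0,f["fy"],f["cy"]],[0,0,1]])
def ray(f,uv):
    p=cv2.undistortPoints(np.array(uv,float).reshape(-1,1,2),K(f),f["dist_coeffs"]).reshape(-1,2)
    Rm=cv2.Rodrigues(f["rvec"])[0]; c=-Rm.T@f["tvec"]
    d=np.c_[p,np.ones(len(p))]@Rm
    return c,d
def onz(f,uv,z):
    c,d=ray(f,uv); s=(z-c[2])/d[:,2]; return c+d*s[:,None]
def proj(f,P): return cv2.projectPoints(np.array(P,float).reshape(-1,1,3),f["rvec"],f["tvec"],K(f),f["dist_coeffs"])[0].reshape(-1,2)
def tri(fs,uvs):
    A=np.zeros((3,3));b=np.zeros(3)
    for f,uv in zip(fs,uvs):
        c,d=ray(f,[uv]); d=d[0]/np.linalg.norm(d[0]); M=np.eye(3)-np.outer(d,d); A+=M;b+=M@c
    return np.linalg.solve(A,b)
def crop(f,u0,v0,w,h,s,name):
    im=f["img"][v0:v0+h,u0:u0+w,::-1]; cv2.imwrite(name,cv2.resize(im,None,fx=s,fy=s,interpolation=cv2.INTER_CUBIC))
E
python3 - <<'E'
from station import robot
import pickle
from h import *
fs={n:robot.grab_frame(n) for n in ["scene","top"]}
pickle.dump(fs,open("f0.pkl","wb"))
crop(fs["top"],230,180,200,90,4,"pics/b_top.png")
crop(fs["scene"],180,150,250,150,3,"pics/b_scene.png")
E
```

```text
(no output)
```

View pics/b_top.png

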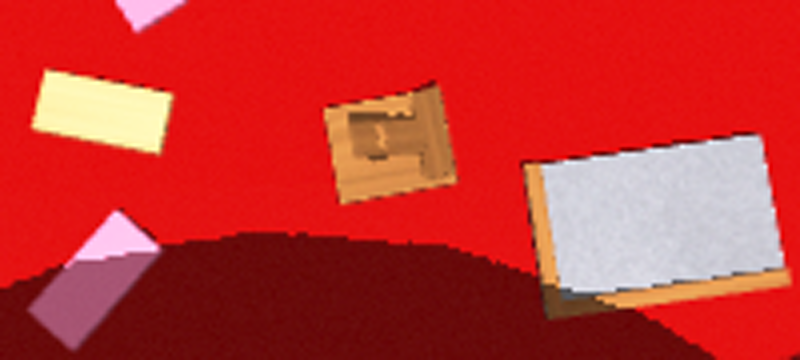

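View pics/b_scene.png

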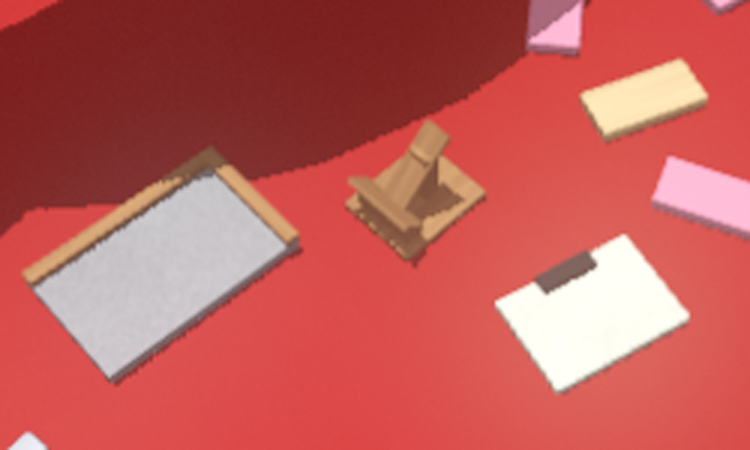

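```bash
python3 - <<'E'
import pickle
from h import *
fs=pickle.load(open("f0.pkl","rb")); T=fs["top"];S=fs["scene"]
tp=lambda l:[((u+.5)/4-.5+230,(v+.5)/4-.5+180) for u,v in l]
sp=lambda l:[((u+.5)/3-.5+180,(v+.5)/3-.5+150) for u,v in l]
np.set_printoptions(precision=4,suppress=True)
bt=tp([(45,69),(173,93),(161,155),(32,129)])
print("board top",onz(T,bt,.014), onz(T,bt,.014).mean(0))
bs=sp([(707,97),(603,132),(581,95),(683,60)])
print("board scene",onz(S,bs,.014),onz(S,bs,.014).mean(0))
for a,b in zip(bt,[bs[1-0] if 0 else None]*4): pass
# base: slab corner far right z .015, stops z .024
e=tp([(525,163),(548,318),(790,285)]); print("base top-view stop corners z.024",onz(T,e,.024)); print("inner/slab z.015",onz(T,tp([(760,134),(541,161),(557,293),(783,268)]),.015))
print("scene stop corners(near-right,near-left,far-left)",onz(S,sp([(24,276),(211,149),(298,240)]),.024)); print("slab far right, inner corner",onz(S,sp([(114,378),(209,171)]),.015))
# easel
print("easel foot top z.0?",onz(T,tp([(325,107),(437,83),(457,183),(341,203)]),.01))
print("strip top scene",[tri([T,S],[a,b]) for a,b in zip(tp([(349,115),(349,155)]),sp([(447,135),(428,120)]))])
E
```

```text
board top [[0.6366 0.3114 0.014 ]
 [0.6104 0.1924 0.014 ]
 [0.5531 0.2038 0.014 ]
 [0.5808 0.323  0.014 ]] [0.5952 0.2577 0.014 ]
board scene [[0.6401 0.3107 0.014 ]
 [0.6114 0.1941 0.014 ]
 [0.5613 0.2065 0.014 ]
 [0.5884 0.3239 0.014 ]] [0.6003 0.2588 0.014 ]
base top-view stop corners z.024 [[ 0.5346 -0.1279  0.024 ]
 [ 0.3951 -0.1423  0.024 ]
 [ 0.4174 -0.3603  0.024 ]]
inner/slab z.015 [[ 0.5555 -0.3449  0.015 ]
 [ 0.537  -0.1433  0.015 ]
 [ 0.4172 -0.1523  0.015 ]
 [ 0.4331 -0.3573  0.015 ]]
scene stop corners(near-right,near-left,far-left) [[ 0.4269 -0.3581  0.024 ]
 [ 0.4027 -0.1427  0.024 ]
 [ 0.5437 -0.1304  0.024 ]]
slab far right, inner corner [[ 0.5644 -0.3401  0.015 ]
 [ 0.4185 -0.1557  0.015 ]]
easel foot top z.0? [[ 0.5936  0.0527  0.01  ]
 [ 0.6129 -0.0513  0.01  ]
 [ 0.5197 -0.0663  0.01  ]
 [ 0.5046  0.0401  0.01  ]]
strip top scene [array([0.5714, 0.0268, 0.0988]), array([0.5385, 0.0283, 0.0856])]
```

```bash
cat >> h.py <<'E'
def mat(point,jaw):
    x=np.array(point,float);x/=np.linalg.norm(x); y=np.array(jaw,float); y-=x*(x@y); y/=np.linalg.norm(y)
    return np.c_[x,y,np.cross(x,y)]
def rel(p0,R0,p1,R1):
    return np.r_[R0.T@(np.array(p1)-p0), np.degrees(R.from_matrix(R0.T@R1).as_rotvec())]
def state(o): return np.array(o["tcp_pos"]),R.from_rotvec(o["eef_rot"]).as_matrix()
def best(R0,point,jaw):
    c=[mat(point,jaw),mat(point,-np.array(jaw,float))]
    a=[np.linalg.norm(R.from_matrix(R0.T@m).as_rotvec()) for m in c]
    return c[int(np.argmin(a))]
np.set_printoptions(precision=4,suppress=True)
E
python3 - <<'E'
from station import robot
from h import *
o=robot.observe(); p,M=state(o); print(o["t"],p); print(M)
f=robot.grab_frame("wrist"); Rm=cv2.Rodrigues(f["rvec"])[0]; c=-Rm.T@f["tvec"]
print("cam in tool",M.T@(c-p)); print("cam axes in tool",M.T@Rm.T)
# view base: camera above base mid (.48,-.25) 
xb=np.array([-.1,.995,0])
for tgt in [(.44,-.24,.30)]:
    for j in ([1,0.1,0],[-1,-.1,0]):
        M1=mat([0,0,-1],j); print(rel(p,M,tgt,M1), "cam at",np.array(tgt)+M1@(M.T@(c-p)))
E
```

```text
1.45 [ 0.2265 -0.6093  0.2313]
[[ 0.      0.3484 -0.9373]
 [-0.0001 -0.9373 -0.3484]
 [-1.      0.0001  0.    ]]
cam in tool [-0.1439 -0.0002 -0.0648]
cam axes in tool [[-0.0005 -0.2623  0.965 ]
 [ 1.     -0.0001  0.0005]
 [-0.      0.965   0.2623]]
[ -0.0687  -0.2718  -0.3288 -75.3195   0.0036  -0.0042] cam at [ 0.4333 -0.1756  0.4439]
[ -0.0687  -0.2718  -0.3288 104.6805  -0.0045  -0.0038] cam at [ 0.4467 -0.3044  0.4439]
```

Call:
apply_moves:
  increments:
    - [[-0.069, -0.272, -0.329, 104.7, 0, 0, -1], [-0.069, -0.272, -0.329, 104.7, 0, 0, -1], [-0.069, -0.272, -0.329, 104.7, 0, 0, -1], [-0.069, -0.272, -0.329, 104.7, 0, 0, -1], [-0.069, -0.272, -0.329, 104.7, 0, 0, -1], [-0.069, -0.272, -0.329, 104.7, 0, 0, -1], [-0.069, -0.272, -0.329, 104.7, 0, 0, -1], [-0.069, -0.272, -0.329, 104.7, 0, 0, -1], [-0.069, -0.272, -0.329, 104.7, 0, 0, -1], [-0.069, -0.272, -0.329, 104.7, 0, 0, -1], [-0.069, -0.272, -0.329, 104.7, 0, 0, -1], [-0.069, -0.272, -0.329, 104.7, 0, 0, -1]]

```text
t: 3.0
tcp_pos: [0.4401, -0.2397, 0.3004]
eef_rot: [-1.283, 1.16, 1.282]
force: [-0.2, 0.3, 0.7]
grip_width: 0.0857
```

```bash
cat > look.py <<'E'
import sys,pickle
from station import robot
from h import *
n,tag=sys.argv[1],sys.argv[2]
f=robot.grab_frame(n); o=robot.observe(); f["o"]=o
pickle.dump(f,open(tag+".pkl","wb")); cv2.imwrite(f"pics/{tag}.png",f["img"][:,:,::-1])
p,M=state(o); print(o["t"],p,o["joints"],o["grip_width"]); print(M)
E
python3 look.py wrist w1
```

```text
3.05 [ 0.4401 -0.2397  0.3004] [ 0.4565  0.0832 -0.0462  1.7838  0.0041  1.2745 -2.6322] 0.08544750782244381
[[ 0.0002 -0.995  -0.1   ]
 [-0.0002 -0.1     0.995 ]
 [-1.     -0.0001 -0.0002]]
```

View pics/w1.png

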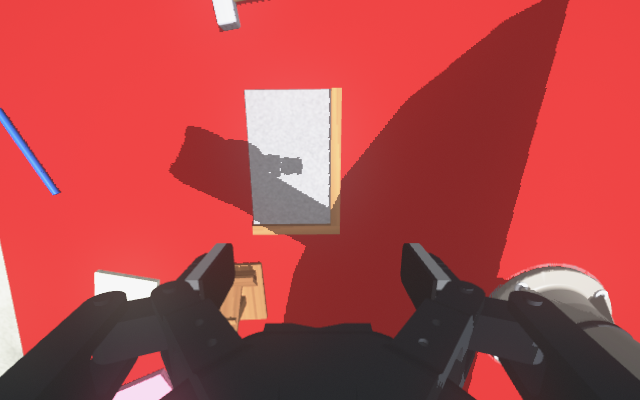

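```bash
python3 - <<'E'
import pickle
from h import *
f=pickle.load(open("w1.pkl","rb")); crop(f,230,75,125,170,3.5,"pics/w1c.png")
E
```

```text
(no output)
```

View pics/w1c.png

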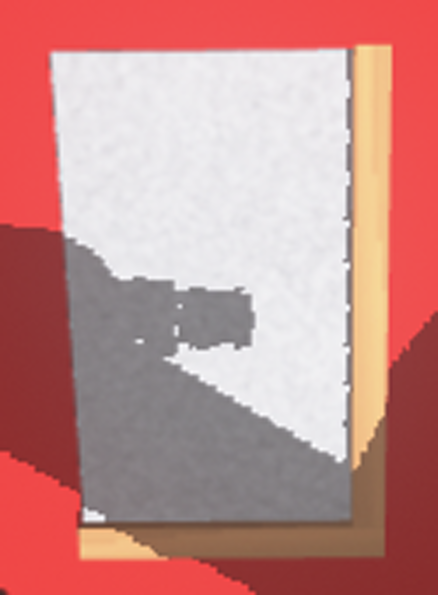

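```bash
cat > fitbase.py <<'E'
import pickle
from h import *
from scipy.optimize import least_squares
fs=pickle.load(open("f0.pkl","rb")); T=fs["top"];S=fs["scene"]; W=pickle.load(open("w1.pkl","rb"))
q=lambda l,s,u0,v0:np.array([((u+.5)/s-.5+u0,(v+.5)/s-.5+v0) for u,v in l])
# base frame rel corner: FR slab(-.205,-.125,0), NR(-.205,.015,.009), NL(.015,.015,.009), FL(.015,-.125,.009)
P=np.array([(-.205,-.125,0),(-.205,.015,.009),(.015,.015,.009),(.015,-.125,.009)])
obs=[(T,q([(760,134),(790,285),(548,318),(525,163)],4,230,180)),
(S,q([(114,378),(24,276),(211,149),(298,240)],3,180,150)),
(W,q([(51,52),(391,45),(385,556),(79,558)],3.5,230,75))]
def wp(x,z=.015): 
    Rz=R.from_euler('z',x[2]).as_matrix(); return P@Rz.T+np.array([x[0],x[1],z])
for name,ob in [("T",obs[:1]),("S",obs[1:2]),("W",obs[2:]),("all",obs)]:
    r=least_squares(lambda x:np.concatenate([(proj(f,wp(x))-o).ravel() for f,o in ob]),[.42,-.155,1.67])
    print(name,r.x,np.degrees(r.x[2])-90,"rms px",np.sqrt(np.mean(r.fun**2)))
r=least_squares(lambda x:np.concatenate([(proj(f,wp(x,x[3]))-o).ravel() for f,o in obs]),[.42,-.155,1.67,.015]);print(r.x)
E
python3 fitbase.py
```

```text
T [ 0.4113 -0.1549  1.6722] 5.8103135231770295 rms px 0.18362862148483153
S [ 0.4191 -0.154   1.6809] 6.307057930023731 rms px 0.8837129510732821
W [ 0.4095 -0.1543  1.6773] 6.104674255913693 rms px 0.3366896826598909
all [ 0.4112 -0.1541  1.6769] 6.079664748248888 rms px 1.255730130478891
[ 0.411  -0.1537  1.6771  0.0082]
```

```bash
python3 - <<'E'
from station import robot
from h import *
p,M=state(robot.observe())
M1=mat([0,0,-1],[.985,.17,0]); print(rel(p,M,(.53,.1,.30),M1))
E
```

```text
[  0.0003  -0.1235   0.329  175.949    0.0115   0.0154]
```

Call:
apply_moves:
  increments:
    - [[0, -0.01, 0.03, -10.5, 0, 0, -1], [0, -0.02, 0.06, -21, 0, 0, -1], [0, -0.03, 0.09, -31.5, 0, 0, -1], [0, -0.04, 0.12, -42, 0, 0, -1], [0, -0.05, 0.15, -52.5, 0, 0, -1], [0, -0.06, 0.18, -63, 0, 0, -1], [0, -0.07, 0.21, -73.5, 0, 0, -1], [0, -0.08, 0.24, -84, 0, 0, -1], [0, -0.09, 0.27, -94.5, 0, 0, -1], [0, -0.1, 0.3, -105, 0, 0, -1], [0, -0.11, 0.329, -115.5, 0, 0, -1], [0, -0.12, 0.329, -126, 0, 0, -1]]

```text
t: 4.55
tcp_pos: [0.5266, 0.1029, 0.3005]
eef_rot: [1.791, 0.695, -1.79]
force: [-0.3, -0.2, 0.2]
grip_width: 0.0854
```

```bash
python3 - <<'E'
from station import robot
from h import *
o=robot.observe();p,M=state(o); print(p,o["joints"])
M1=mat([0,0,-1],[.985,.17,0]); print(rel(p,M,(.53,.1,.30),M1))
E
```

```text
[0.5266 0.1029 0.3005] [ 0.1354  0.1685 -0.4649  1.6995  0.0771  1.2913 -1.1761]
[  0.0005   0.0044  -0.0006 -57.4077  -0.0805   0.0105]
```

Call:
apply_moves:
  increments:
    - [[0, 0.004, 0, -20, 0, 0, -1], [0, 0.004, 0, -40, 0, 0, -1], [0, 0.004, 0, -57.4, 0, 0, -1], [0, 0.004, 0, -57.4, 0, 0, -1], [0, 0.004, 0, -57.4, 0, 0, -1], [0, 0.004, 0, -57.4, 0, 0, -1], [0, 0.004, 0, -57.4, 0, 0, -1]]

```text
t: 5.42
tcp_pos: [0.5295, 0.0964, 0.3003]
eef_rot: [1.092, 1.28, -1.092]
force: [-1.0, 0.1, 0.0]
grip_width: 0.0852
```

```bash
python3 look.py wrist w2; python3 - <<'E'
from station import robot
from h import *
o=robot.observe();p,M=state(o)
M1=mat([0,0,-1],[.977,-.215,0]); print(rel(p,M,(.598,.29,.24),M1))
E
```

```text
5.475 [0.5295 0.0964 0.3003] [ 0.2275  0.1809 -0.5601  1.6939  0.0996  1.2953 -0.1946] 0.08535131841465983
[[-0.      0.9876  0.1571]
 [-0.0001  0.1571 -0.9876]
 [-1.     -0.      0.0001]]
[ 0.0603  0.098  -0.1804 21.4481  0.0064 -0.0001]
```

View pics/w2.png

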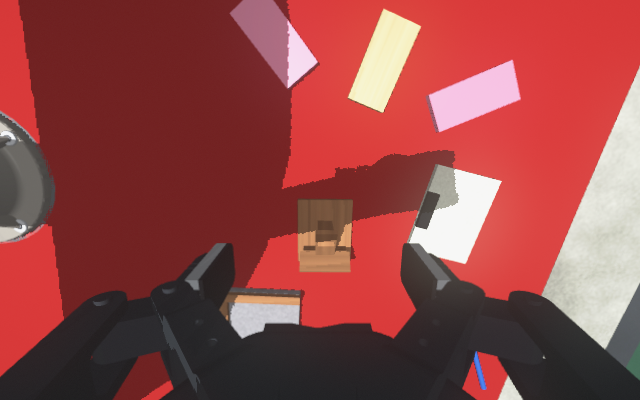

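```bash
python3 - <<'E'
import pickle
from h import *
f=pickle.load(open("w2.pkl","rb")); crop(f,285,185,85,100,6,"pics/w2e.png"); crop(f,335,0,100,125,4.5,"pics/w2b.png")
E
```

```text
(no output)
```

View pics/w2e.png

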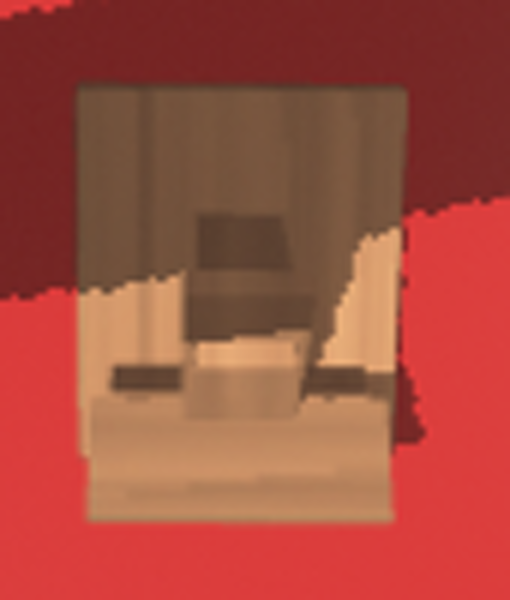

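View pics/w2b.png

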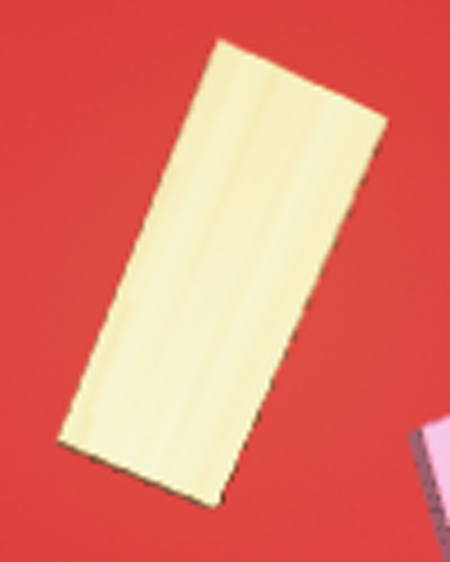

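```bash
cat > fitb.py <<'E'
import pickle
from h import *
from scipy.optimize import least_squares
fs=pickle.load(open("f0.pkl","rb")); T=fs["top"];S=fs["scene"]; W=pickle.load(open("w2.pkl","rb"))
q=lambda l,s,u0,v0:np.array([((u+.5)/s-.5+u0,(v+.5)/s-.5+v0) for u,v in l])
e=lambda l:q(l,6,285,185)
print("top mid",onz(W,e([(246,337)]),.094),"edge",onz(W,e([(190,340),(306,330)]),.094))
print("seat mid",onz(W,e([(242,418)]),.034),"edge",onz(W,e([(184,418),(300,418)]),.034))
print("foot +x edge z.01",onz(W,e([(79,88),(407,90)]),.01), "z.015",onz(W,e([(79,88),(407,90)]),.015))
print("ledge end z.052",onz(W,e([(91,480),(392,480)]),.052), "low",onz(W,e([(87,521),(394,521)]),.045))
P=np.array([(.06,-.028,.007),(.06,.028,.007),(-.06,.028,.007),(-.06,-.028,.007)])
# board x axis along +y, so board y points -x world
obs=[(T,q([(45,69),(32,129),(161,155),(173,93)],4,230,180)),
(W,q([(387,118),(220,40),(60,438),(216,502)],4.5,335,0)),
(S,q([(707,97),(683,60),(581,95),(603,132)],3,180,150))]
def wp(x,z=.007):
    Rz=R.from_euler('z',x[2]).as_matrix(); return P@Rz.T+np.array([x[0],x[1],z])
for n,ob in [("T",obs[:1]),("W",obs[1:2]),("S",obs[2:]),("TW",obs[:2])]:
    r=least_squares(lambda x:np.concatenate([(proj(f,wp(x))-o).ravel() for f,o in ob]),[.6,.258,1.35]);print(n,r.x,np.degrees(r.x[2]),np.sqrt(np.mean(r.fun**2)))
r=least_squares(lambda x:np.concatenate([(proj(f,wp(x,x[3]))-o).ravel() for f,o in obs]),[.6,.258,1.35,.007]);print("z",r.x)
E
python3 fitb.py
```

```text
top mid [[0.5526 0.0134 0.094 ]] edge [[0.5402 0.0107 0.094 ]
 [0.5657 0.0172 0.094 ]]
seat mid [[ 0.5614 -0.0353  0.034 ]] edge [[ 0.546  -0.0377  0.034 ]
 [ 0.5768 -0.0328  0.034 ]]
foot +x edge z.01 [[0.5047 0.042  0.01  ]
 [0.5919 0.0554 0.01  ]] z.015 [[0.5049 0.0434 0.015 ]
 [0.5911 0.0566 0.015 ]]
ledge end z.052 [[ 0.5237 -0.0501  0.052 ]
 [ 0.6008 -0.0378  0.052 ]] low [[ 0.5245 -0.066   0.045 ]
 [ 0.6051 -0.0531  0.045 ]]
T [0.5952 0.2577 1.3525] 77.49361244230552 0.28358199559233227
W [0.5956 0.2592 1.349 ] 77.29418420729354 0.31378935075598796
S [0.6003 0.2588 1.3308] 76.25172937247876 0.3710421578579516
TW [0.5956 0.2591 1.3495] 77.31969807879862 0.3657284819383885
z [0.5967 0.2604 1.3474 0.0022]
```

```bash
python3 - <<'E'
import pickle
from h import *
fs=pickle.load(open("f0.pkl","rb")); T=fs["top"]; S=fs["scene"]
crop(T,170,140,180,130,4,"pics/m_top.png")
print("mandrel foot T",onz(T,[(195,196)],.0),"S",onz(S,[(458,162)],0.)," top S",onz(S,[(466,130)],.15))
print("notepad",onz(T,[(290,150),(331,150),(329,179),(290,178)],.01))
W=pickle.load(open("w2.pkl","rb"));print(proj(W,[(.62,.42,0)]))
E
```

```text
mandrel foot T [[0.648  0.4889 0.    ]] S [[0.6537 0.488  0.    ]]  top S [[0.6483 0.4747 0.15  ]]
notepad [[ 0.8121  0.1269  0.01  ]
 [ 0.8069 -0.0284  0.01  ]
 [ 0.6948 -0.0173  0.01  ]
 [ 0.7033  0.1283  0.01  ]]
[[426.5881 -67.1084]]
```

View pics/m_top.png

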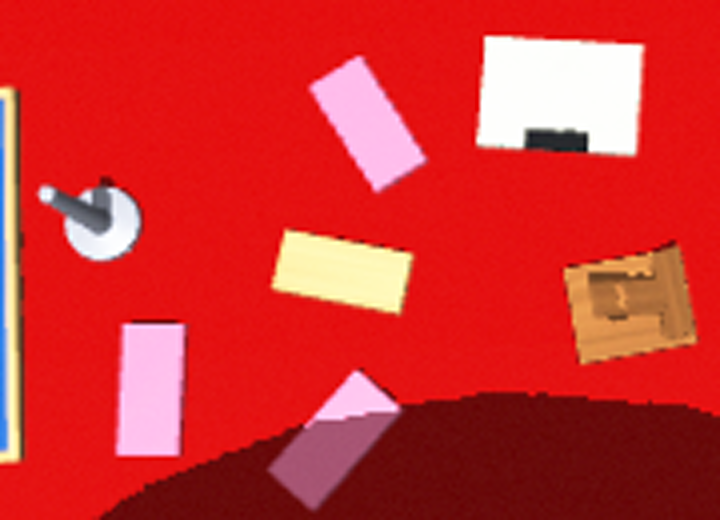

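```bash
cat > go.py <<'E'
from station import robot
from h import *
import sys
def tgt(p1,point,jaw,force=None):
    o=robot.observe();p,M=state(o); M1=best(M,point,jaw) if force is None else mat(point,jaw)
    r=rel(p,M,p1,M1); print(o["t"],"rel",r); return r
E
python3 - <<'E'
from go import *
tgt((.5957,.259,.09),[0,0,-1],(.9755,-.2198,0)); tgt((.5957,.259,.0),[0,0,-1],(.9755,-.2198,0))
E
```

```text
5.475 rel [ 0.2103  0.0909 -0.1502 21.7352  0.0064 -0.0002]
5.475 rel [ 0.3003  0.0909 -0.1502 21.7352  0.0064 -0.0002]
```

Call:
apply_moves:
  increments:
    - [[0.05, 0.045, -0.06, 10, 0, 0, -1], [0.1, 0.0909, -0.12, 20, 0, 0, -1], [0.15, 0.0909, -0.1502, 21.7, 0, 0, -1], [0.21, 0.0909, -0.1502, 21.7, 0, 0, -1], [0.21, 0.0909, -0.1502, 21.7, 0, 0, -1], [0.21, 0.0909, -0.1502, 21.7, 0, 0, -1]]

```text
t: 6.22
tcp_pos: [0.593, 0.2592, 0.0869]
eef_rot: [1.363, 1.1, -1.375]
force: [-0.9, 0.6, -0.8]
grip_width: 0.0855
```

```bash
python3 look.py wrist w3; python3 - <<'E'
from go import *
tgt((.5957,.259,.0),[0,0,-1],(.9755,-.2198,0))
import pickle
W=pickle.load(open("w3.pkl","rb"))
Rz=R.from_euler('z',np.radians(77.3)).as_matrix()
P=np.array([(.06,-.028,.014),(.06,.028,.014),(-.06,.028,.014),(-.06,-.028,.014)])@Rz.T+[.5957,.259,0]
im=W["img"][:,:,::-1].copy(); cv2.polylines(im,[np.int32(proj(W,P).round())],True,(255,0,0),1); cv2.imwrite("pics/w3o.png",im)
E
```

```text
6.275 [0.595  0.2591 0.0895] [-0.1105  0.5707 -0.508   1.6629  0.3186  0.9938 -0.9471] 0.0852192332666206
[[-0.0021  0.9759 -0.2181]
 [-0.001  -0.2181 -0.9759]
 [-1.     -0.0018  0.0014]]
6.275 rel [ 0.0895  0.0009 -0.0002  0.1008  0.0814  0.1056]
```

View pics/w3o.png

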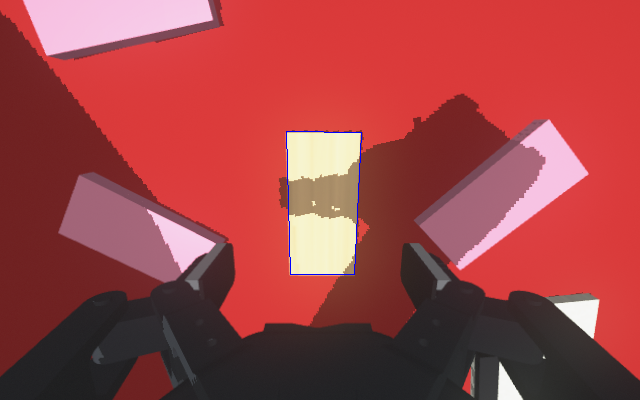

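```bash
python3 - <<'E'
import pickle
from h import *
W=pickle.load(open("w3.pkl","rb"))
L=onz(W,[(228,240),(205,285),(80,173)],.014); Rr=onz(W,[(415,221),(459,269),(547,120)],.014)
a=np.radians(77.3); u=np.array([np.cos(a),np.sin(a),0]); v=np.array([-np.sin(a),np.cos(a),0]); c=np.array([.5957,.259,.014])
for P in np.r_[L,Rr]: print(P,(P-c)@u,(P-c)@v)
E
```

```text
[0.5119 0.2484 0.014 ] -0.028720693196069166 0.0793970663820968
[0.4794 0.2119 0.014 ] -0.07154659943699344 0.10307402625127339
[0.4161 0.3277 0.014 ] 0.027511353507797993 0.1902892307265077
[0.6672 0.2316 0.014 ] -0.011024825698069101 -0.07573090193834661
[0.6983 0.1801 0.014 ] -0.05444740472689333 -0.11747295297118703
[0.7715 0.2895 0.014 ] 0.06844764750864839 -0.16479391270059943
```

Call:
apply_moves:
  increments:
    - [[0.04, 0.001, 0, 0.1, 0.1, 0.1, -1], [0.07, 0.001, 0, 0.1, 0.1, 0.1, -1], [0.089, 0.001, 0, 0.1, 0.1, 0.1, -1], [0.089, 0.001, 0, 0.1, 0.1, 0.1, -1], [0.089, 0.001, 0, 0.1, 0.1, 0.1, 1], [0.089, 0.001, 0, 0.1, 0.1, 0.1, 1], [0.089, 0.001, 0, 0.1, 0.1, 0.1, 1], [0.089, 0.001, 0, 0.1, 0.1, 0.1, 1], [0.089, 0.001, 0, 0.1, 0.1, 0.1, 1]]
  newtons: 60

```text
t: 7.4
tcp_pos: [0.5981, 0.2598, 0.0035]
eef_rot: [1.376, 1.094, -1.365]
force: [-1.1, -0.4, 6.0]
grip_width: 0.0539
```

Call:
apply_moves:
  increments:
    - [[-0.03, 0, 0, 0, 0, 0, 1], [-0.06, 0, 0, 0, 0, 0, 1], [-0.1, 0, 0, 0, 0, 0, 1], [-0.15, 0, 0, 0, 0, 0, 1], [-0.2, 0, 0, 0, 0, 0, 1], [-0.2, 0, 0, 0, 0, 0, 1]]

```text
t: 8.15
tcp_pos: [0.5986, 0.2607, 0.2069]
eef_rot: [1.381, 1.093, -1.359]
force: [-0.0, 0.4, -1.2]
grip_width: 0.0538
```

```bash
python3 look.py wrist w4;python3 - <<'E'
from go import *
print(robot.observe()["force"])
xe=np.array([-.156,.988,0]); z=np.array([0,0,1.]); ye=np.cross(z,xe)
s=np.array([.5614,-.0353,.034]); c=s+.0424*(xe+z)+.00495*(z-xe); n=(z-xe)/2**.5
print("board c",c)
pt=-n
# TCP relative to board centre: tip
for off in (.06,.0):
    tgt(c+pt*.003+off*n,pt,-ye)
E
```

```text
8.2 [0.597  0.2595 0.2038] [-0.0817  0.4597 -0.5453  1.5604  0.2522  1.185  -0.8964] 0.05396125435677107
[[ 0.0064  0.9755 -0.22  ]
 [ 0.0029 -0.22   -0.9755]
 [-1.      0.0056 -0.0042]]
[-0.5345 -0.5802 -1.4164]
board c [0.5556 0.0017 0.0813]
8.2 rel [  0.081    0.0307   0.2984 -20.4011  44.2782  -8.8568]
8.2 rel [  0.1235   0.0148   0.2591 -20.4011  44.2782  -8.8568]
```

View pics/w4.png

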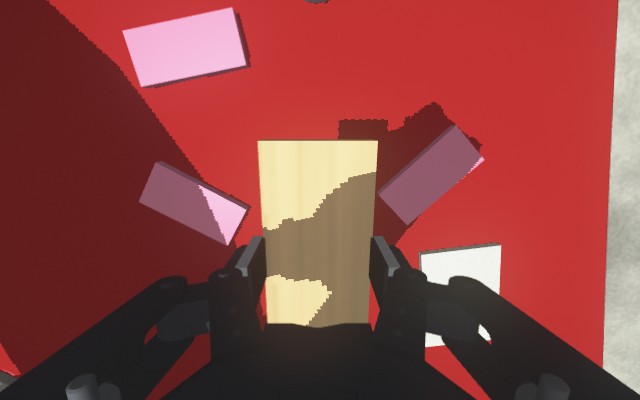

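```bash
python3 - <<'E'
import pickle
from h import *
W=pickle.load(open("w4.pkl","rb")); p,M=state(W["o"])
for zz in (.210,.2145,.219):
    P=onz(W,[(258,140),(378,140)],zz); print((P-p)@M)
E
```

```text
[[-0.0062 -0.0294 -0.0599]
 [-0.0058  0.0301 -0.0599]]
[[-0.0106 -0.0285 -0.0601]
 [-0.0103  0.0291 -0.0601]]
[[-0.0151 -0.0276 -0.0603]
 [-0.0148  0.0281 -0.0603]]
```

```bash
cat > easel.py <<'E'
from go import *
xe=np.array([-.156,.988,0]); xe/=np.linalg.norm(xe); z=np.array([0,0,1.]); ye=np.cross(z,xe)
s=np.array([.5614,-.0353,.034]); t=(xe+z)/2**.5; n=(z-xe)/2**.5
c=s+.06*t+.007*n
E
python3 - <<'E'
from easel import *
tgt(c-n*.0035+.02*t+.13*n,-n,-ye)
E
```

```text
8.2 rel [  0.0176   0.044    0.3306 -20.4015  44.2714  -8.8555]
```

Call:
apply_moves:
  increments:
    - [[0, 0.006, 0.05, -3.4, 7.4, -1.5, 1], [0, 0.014, 0.1, -6.8, 14.8, -3, 1], [0, 0.022, 0.16, -10.2, 22.1, -4.4, 1], [0.005, 0.03, 0.22, -13.6, 29.5, -5.9, 1], [0.01, 0.037, 0.28, -17, 36.9, -7.4, 1], [0.0176, 0.044, 0.3306, -20.4, 44.3, -8.86, 1], [0.0176, 0.044, 0.3306, -20.4, 44.3, -8.86, 1], [0.0176, 0.044, 0.3306, -20.4, 44.3, -8.86, 1], [0.0176, 0.044, 0.3306, -20.4, 44.3, -8.86, 1], [0.0176, 0.044, 0.3306, -20.4, 44.3, -8.86, 1]]

```text
t: 9.45
tcp_pos: [0.5663, -0.0713, 0.1841]
eef_rot: [1.595, 1.876, -0.666]
force: [-1.1, 0.0, -0.7]
grip_width: 0.0535
```

```bash
python3 look.py scene s1; python3 - <<'E'
from easel import *
for a,b in [(.02,.04),(.02,.002),(.004,.002),(.001,.001)]: tgt(c-n*.0035+a*t+b*n,-n,-ye)
import pickle
f=pickle.load(open("s1.pkl","rb")); crop(f,250,110,200,150,4,"pics/s1c.png")
E
```

```text
9.5 [ 0.5663 -0.0718  0.184 ] [ 0.8909  0.6723 -0.7153  1.5848 -0.3     1.3567  0.4948] 0.054054174712317576
[[-0.1146  0.9873  0.11  ]
 [ 0.6964  0.1588 -0.6998]
 [-0.7084 -0.0036 -0.7058]]
9.5 rel [ 0.0886  0.0012 -0.0001 -0.0286  0.1058  0.2617]
9.5 rel [ 0.1266  0.0014 -0.0002 -0.0286  0.1058  0.2617]
9.5 rel [ 0.1266  0.0014  0.0158 -0.0286  0.1058  0.2617]
9.5 rel [ 0.1276  0.0014  0.0188 -0.0286  0.1058  0.2617]
```

View pics/s1c.png

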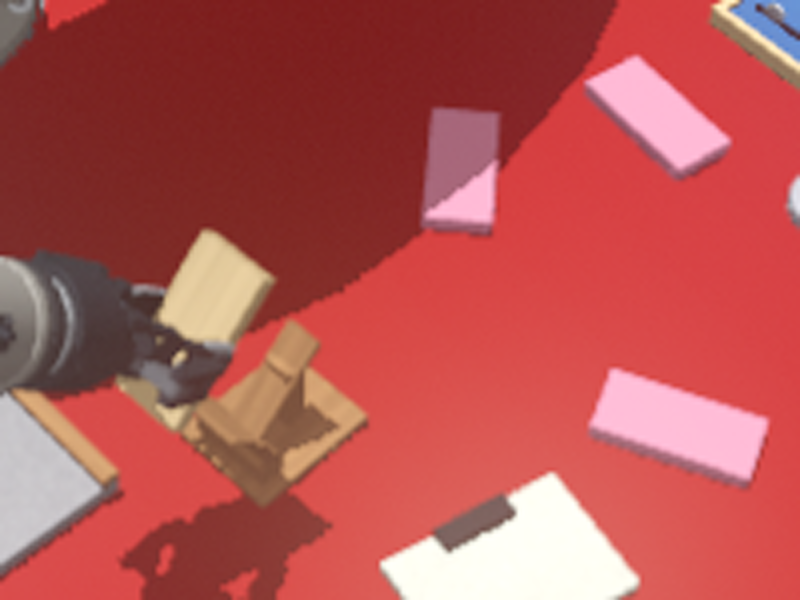

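Call:
apply_moves:
  increments:
    - [[0.045, 0.001, 0, 0, 0.1, 0.2, 1], [0.085, 0.001, 0, 0, 0.1, 0.2, 1], [0.105, 0.001, 0, 0, 0.1, 0.2, 1], [0.115, 0.001, 0, 0, 0.1, 0.2, 1], [0.122, 0.001, 0, 0, 0.1, 0.2, 1], [0.122, 0.001, 0.008, 0, 0.1, 0.2, 1], [0.122, 0.001, 0.014, 0, 0.1, 0.2, 1], [0.122, 0.001, 0.014, 0, 0.1, 0.2, 1], [0.122, 0.001, 0.014, 0, 0.1, 0.2, 1]]

```text
t: 10.62
tcp_pos: [0.5552, 0.0018, 0.0872]
eef_rot: [1.604, 1.873, -0.665]
force: [-1.7, -0.5, -0.1]
grip_width: 0.0538
```

```bash
python3 look.py scene s2; python3 - <<'E'
from easel import *
for a,b in [(.0,.0)]: tgt(c-n*.0035+a*t+b*n,-n,-ye)
import pickle
f=pickle.load(open("s2.pkl","rb")); crop(f,270,150,100,100,6,"pics/s2c.png")
E
```

```text
10.675 [0.5552 0.002  0.0872] [ 0.821   0.7475 -0.7176  1.7416 -0.3022  1.1044  0.5132] 0.05358548863263611
[[-0.1097  0.9882  0.1071]
 [ 0.6995  0.1533 -0.698 ]
 [-0.7062 -0.0017 -0.708 ]]
10.675 rel [ 0.0074  0.0003  0.0044 -0.1783 -0.0758 -0.0419]
```

View pics/s2c.png

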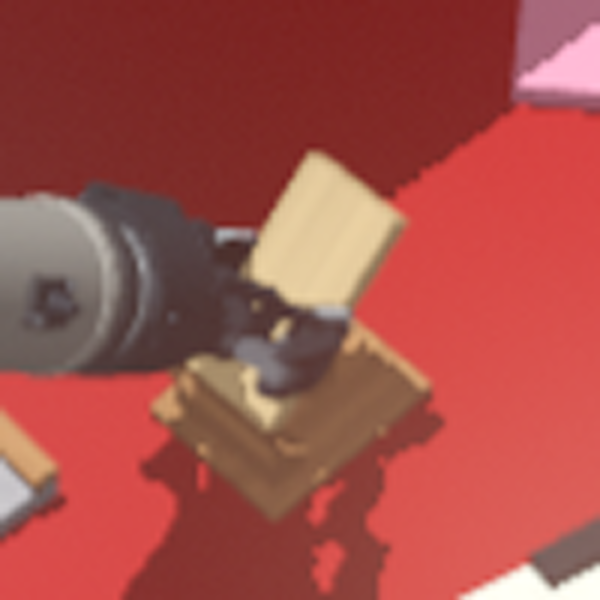

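Call:
apply_moves:
  increments:
    - [[0.003, 0, 0, 0, 0, 0, 1], [0.006, 0, 0.001, 0, 0, 0, 1], [0.006, 0, 0.003, 0, 0, 0, 1], [0.006, 0, 0.003, 0, 0, 0, 1]]
  newtons: 20

```text
t: 11.18
tcp_pos: [0.5561, 0.0034, 0.0834]
eef_rot: [1.606, 1.872, -0.663]
force: [-1.0, -6.9, 12.5]
grip_width: 0.054
```

Call:
apply_moves:
  increments:
    - [[-0.001, 0, 0.002, 0, 0, 0, 1], [-0.001, 0, 0.003, 0, 0, 0, 1], [-0.001, 0, 0.003, 0, 0, 0, 1]]

```text
t: 11.55
tcp_pos: [0.5567, 0.0022, 0.0823]
eef_rot: [1.607, 1.873, -0.662]
force: [-1.0, -3.3, 11.4]
grip_width: 0.0541
```

```bash
python3 - <<'E'
from easel import *
f=robot.observe()["force"]; print(f, f@n, f@t); tgt(c-n*.0035,-n,-ye)
E
```

```text
[-1.024  -3.2888 11.4218] 10.260592605033864 5.892255242146927
11.55 rel [ 0.0039 -0.0012  0.0009 -0.155  -0.2532 -0.1559]
```

Call:
apply_moves:
  increments:
    - [[0, 0, 0, 0, 0, 0, 0], [0, 0, 0, 0, 0, 0, -1], [0, 0, 0, 0, 0, 0, -1], [0, 0, 0, 0, 0, 0, -1], [-0.02, 0, 0, 0, 0, 0, -1], [-0.05, 0, 0, 0, 0, 0, -1], [-0.1, 0, 0, 0, 0, 0, -1], [-0.15, 0, 0, 0, 0, 0, -1], [-0.15, 0, 0, 0, 0, 0, -1]]

```text
t: 12.68
tcp_pos: [0.5739, -0.1075, 0.1869]
eef_rot: [1.607, 1.864, -0.666]
force: [-0.2, 0.7, -0.5]
grip_width: 0.0855
```

```bash
python3 look.py wrist w5; python3 look.py scene s3; python3 - <<'E'
from h import *
import pickle
f=pickle.load(open("s3.pkl","rb")); crop(f,270,150,100,100,6,"pics/s3c.png")
E
```

```text
12.725 [ 0.5724 -0.105   0.1856] [ 0.909   0.6967 -0.6977  1.5315 -0.2844  1.4001  0.511 ] 0.0852274739681539
[[-0.1071  0.9885  0.1064]
 [ 0.6986  0.151  -0.6994]
 [-0.7075 -0.0005 -0.7068]]
12.775 [ 0.5713 -0.1034  0.1848] [ 0.9082  0.6974 -0.6985  1.534  -0.2845  1.4001  0.511 ] 0.08535640953041368
[[-0.1103  0.9882  0.1066]
 [ 0.6995  0.1534 -0.698 ]
 [-0.7061 -0.0024 -0.7081]]
```

View pics/w5.png

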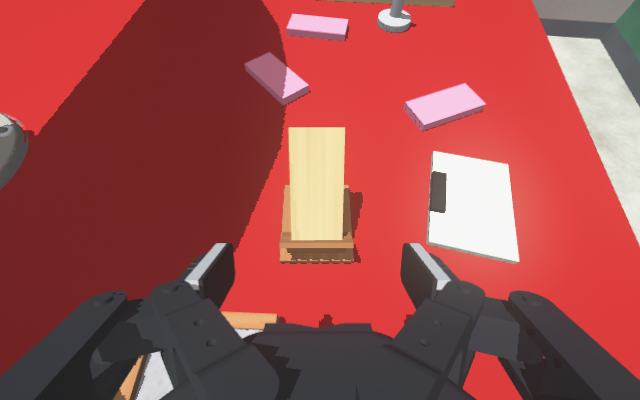

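View pics/s3c.png

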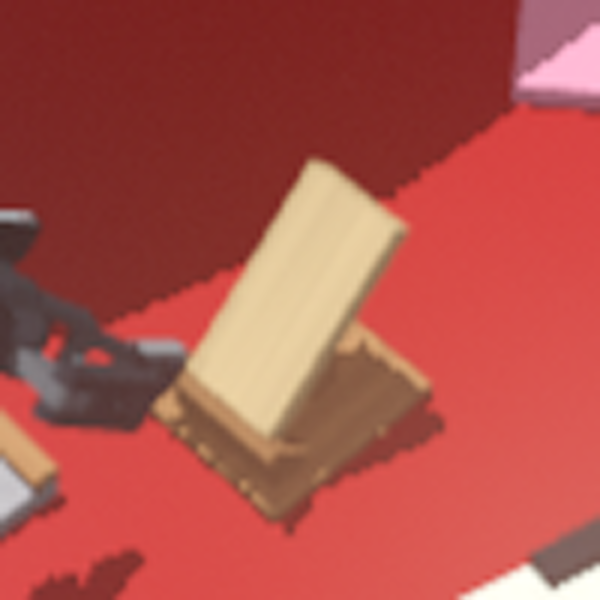

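```bash
cat > kin.py <<'E'
import pickle,itertools
from h import *
from scipy.optimize import least_squares
D=[pickle.load(open(k+".pkl","rb"))["o"] for k in ["w1","w2","w3","w4","s1","s2","w5","s3"]]
D.append(dict(joints=[1.11598258,.39921851,.04499342,1.53787372,-.01870037,1.20689964,-.05070861],tcp_pos=[0.2262,-.6087,.2302],eef_rot=[2.02790214,.36684751,-2.02886926]))
def rz(a): return R.from_euler('z',a).as_matrix()
def ry(a): return R.from_euler('y',a).as_matrix()
def fk(q,par,s):
    o1,o7,d1,d3,d5,d7=par[:6]; a3,a5,a7=par[6:9]
    A=rz(s[0]*q[0]+o1); p=np.array([0,0,d1]); A=A@ry(q[1])@rz(s[1]*q[2]); p=p+A@[a3,0,d3]
    A=A@ry(q[3])@rz(s[2]*q[4]); p=p+A@[a5,0,d5]; A=A@ry(q[5])@rz(s[3]*q[6]+o7); p=p+A@[a7,0,d7]
    return p, np.c_[A[:,2],A[:,0],A[:,1]]  # tool x=z, y=x, z=y
def res(par,s):
    r=[]
    for o in D:
        p,M=fk(o["joints"],par,s); p1,M1=np.array(o["tcp_pos"]),R.from_rotvec(o["eef_rot"]).as_matrix()
        r+=list(p-p1)+list((M-M1).ravel()*.3)
    return np.array(r)
if __name__=="__main__":
    best_=None
    for s in itertools.product([1,-1],repeat=4):
      for o7 in (0,1.57,3.14,-1.57):
        r=least_squares(res,[0,o7,.36,.52,.48,.44,0,0,0],args=(s,))
        if best_ is None or r.cost<best_[0]: best_=(r.cost,s,r.x)
    print(best_); pickle.dump(best_[1:],open("kin.pk","wb"))
    print(np.abs(res(best_[2],best_[1])).max())
E
python3 kin.py
python3 - <<'E'
from h import *
import pickle
from scipy.optimize import least_squares
from easel import c,t,n,ye
W=pickle.load(open("w5.pkl","rb"))
P=[c+.06*t+.007*n+.028*ye,c+.06*t+.007*n-.028*ye,c-.06*t+.007*n-.028*ye,c-.06*t+.007*n+.028*ye]
print(proj(W,P))
o=np.array([(289,127),(345,127),(343,241),(291,241)],float)
L=np.array([(.06,.028,.007),(.06,-.028,.007),(-.06,-.028,.007),(-.06,.028,.007)])
B=np.c_[t,ye,n]
f=lambda x:(proj(W,(L@(R.from_rotvec(x[3:]).as_matrix()@B).T+x[:3]))-o).ravel()
r=least_squares(f,np.r_[c,0,0,0]); d=r.x[:3]-c; print(r.x[:3],"d t,ye,n",d@t,d@ye,d@n,"rot deg",np.degrees(r.x[3:]@np.c_[t,ye,n]),r.fun)
E
```

```text
(np.float64(0.0011818023591262832), (-1, -1, -1, -1), array([-0.057 ,  3.092 ,  0.2445,  0.5141,  0.4534,  0.3497,  0.0127,
       -0.0214, -0.0005]))
0.015269414201132786
[[288.5303 127.9009]
 [344.2799 127.652 ]
 [341.9655 238.4101]
 [291.9509 238.7573]]
[ 0.5564 -0.0014  0.0853] d t,ye,n 0.0004614741788398413 -0.0003270422598112327 0.005066450008410702 rot deg [-0.3974  4.1505 -0.2715] [ 0.033  -0.0613 -0.037  -0.0465 -0.2158  0.0596  0.2201  0.0576]
```

```bash
cat > kin2.py <<'E'
from kin import *
def fk(q,x,s):
    o=x[:7]; d=x[7:22].reshape(5,3)
    A=rz(s[0]*q[0]+o[0]); p=A@d[0]; A=A@ry(q[1]+o[1])@rz(s[1]*q[2]+o[2]); p=p+A@d[1]
    A=A@ry(q[3]+o[3])@rz(s[2]*q[4]+o[4]); p=p+A@d[2]; A=A@ry(q[5]+o[5]); p=p+A@d[3]; A=A@rz(s[3]*q[6]+o[6]); p=p+A@d[4]
    return p, np.c_[A[:,2],A[:,0],A[:,1]]
def res(x,s,D=D):
    r=[]
    for o in D:
        p,M=fk(o["joints"],x,s); p1,M1=np.array(o["tcp_pos"]),R.from_rotvec(o["eef_rot"]).as_matrix()
        r+=list(p-p1)+list((M-M1).ravel()*.3)
    return np.r_[r,(x-x0(s))*1e-3]
def x0(s=None):
    x=np.zeros(22); x[6]=np.pi; x[7:22]=[0,0,.3,0,0,.51,0,0,.45,0,0,.4,0,0,0]; return x
if __name__=="__main__":
    b=None
    for s in itertools.product([1,-1],repeat=4):
        x=x0(); r=least_squares(res,x,args=(s,))
        if b is None or r.cost<b[0]: b=(r.cost,s,r.x)
    print(b[0],b[1]); print(b[2][:7]); print(b[2][7:].reshape(5,3)); print(np.abs(res(b[2],b[1])[:-22]).reshape(-1,12).max(1))
    pickle.dump((b[1],b[2]),open("kin.pk","wb"))
E
python3 kin2.py
```

```text
4.018461982476789e-09 (-1, -1, -1, -1)
[-0.0001 -0.      0.0001  0.0001 -0.     -0.      3.1416]
[[-0.     -0.012   0.256 ]
 [ 0.0001 -0.0304  0.5229]
 [-0.     -0.0002  0.477 ]
 [ 0.     -0.0002  0.3687]
 [ 0.      0.     -0.0313]]
[0. 0. 0. 0. 0. 0. 0. 0. 0.]
```

```bash
cat > ik.py <<'E'
from kin2 import *
S_,X_=pickle.load(open("kin.pk","rb"))
lo=np.array([-2.82,-.49,-1.37,0,-1.36,.23,-2.94]);hi=np.array([2.82,2.23,1.46,2.46,4.5,2,2.94])
def F(q): return fk(q,X_,S_)
def ik(p1,M1,q0,w=.02):
    def f(q):
        p,M=F(q); return np.r_[(p-p1)*10,(M-M1).ravel()*3,w*(q-q0)]
    q0=np.clip(q0,lo+.02,hi-.02)
    r=least_squares(f,q0,bounds=(lo,hi)); p,M=F(r.x); return r.x,np.linalg.norm(p-p1),np.degrees(np.linalg.norm(R.from_matrix(M.T@M1).as_rotvec()))
def many(p1,M1,N=60,seed=0):
    g=np.random.default_rng(seed); out=[]
    for _ in range(N):
        q0=g.uniform(lo,hi); q,a,b=ik(p1,M1,q0,.0)
        if a<.002 and b<.5: out.append(q)
    return out
def elbow(q):
    A=rz(-q[0]); A=A@ry(q[1])@rz(-q[2]); return A@np.array([0,0,.52])+[0,0,.256]
E
python3 - <<'E'
from ik import *
from easel import c,t,n,ye,xe,z
g=c+.043*t
for sgn in (1,-1):
    for tilt in (0,):
        pt=-xe*np.cos(tilt)+z*np.sin(tilt); p1=g+pt*.008; M1=mat(pt,sgn*ye)
        sols=many(p1,M1); print(sgn,len(sols),p1)
        for q in sols[:12]: print(q,"elbow",elbow(q),"margin",np.minimum(q-lo,hi-q).min())
b=np.radians(6.1); xb=np.array([-np.sin(b),np.cos(b),0]); yb=np.cross(z,xb); bc=np.array([.4100,-.1545,.015])
# final: board centre at (-.075,-.055) ; grasp u=-.043
g=bc+xb*(-.075-.043)+yb*-.055+z*.012
for sgn in (1,-1):
    pt=(xb-z)/2**.5; sols=many(g+pt*.008,mat(pt,sgn*yb)); print("final",sgn,len(sols),g)
    for q in sols[:10]: print(q,"elbow",elbow(q),np.minimum(q-lo,hi-q).min())
E
```

```text
1 32 [0.5521 0.0238 0.1118]
[-0.8828  0.997   0.2548  1.7892  0.9527  1.6065  1.9943] elbow [0.2773 0.3374 0.5383] margin 0.39350545357720823
[-1.3713  1.381   0.9971  1.8018  0.3779  1.1567  2.4804] elbow [0.1012 0.5005 0.3541] margin 0.4595980267539206
[-0.5167  0.9759 -0.228   1.7782  1.1687  1.9126  1.8529] elbow [0.3745 0.2127 0.5474] margin 0.08740700335982154
[-0.9917  1.0348  0.4026  1.7923  0.8743  1.5141  2.0543] elbow [0.2447 0.3742 0.5216] margin 0.4859390395189225
[-0.5126  0.9765 -0.2333  1.7781  1.171   1.9161  1.8517] elbow [0.3755 0.2113 0.5472] margin 0.08387162804786108
[-0.4389  0.9907 -0.3312  1.7759  1.2129  1.982   1.8301] elbow [0.3937 0.1848 0.541 ] margin 0.01798392692779105
[-0.9306  1.0115  0.3192  1.7906  0.9198  1.5663  2.0191] elbow [0.2633 0.3535 0.5319] margin 0.43368418525050645
[-0.4595  0.9861 -0.3037  1.7765  1.2011  1.9633  1.8359] elbow [0.3886 0.1923 0.543 ] margin 0.036702881018795486
[-0.5784  0.9691 -0.1467  1.7801  1.1341  1.8594  1.8725] elbow [0.359  0.2343 0.5503] margin 0.14058472627475171
[-1.0746  1.0762  0.5185  1.7946  0.8046  1.441
[... 3242 characters left out ...]
 [ 0.1949 -0.3497  0.5878] 0.6753999336011551
[ 1.3165  1.0497 -0.9585  1.5578  0.1619  1.3438  0.504 ] elbow [ 0.1135 -0.4365  0.5149] 0.4114890635458026
[ 1.1842  0.9397 -0.7145  1.5617 -0.0375  1.3205  0.6773] elbow [ 0.1583 -0.3888  0.5628] 0.6554828785455927
[ 1.3586  1.1008 -1.0481  1.5566  0.2405  1.3623  0.4361] elbow [ 0.0977 -0.4532  0.4915] 0.32190333041370645
[ 0.2932  0.9584  0.6672  1.5905 -0.8839  1.6311  1.4096] elbow [ 0.4073 -0.123   0.5549] 0.3688870221595928
[ 1.2724  1.0061 -0.8725  1.5591  0.0889  1.3314  0.5672] elbow [ 0.1291 -0.4199  0.5343] 0.4975329889026001
[ 1.3851  1.1394 -1.1097  1.5559  0.2961  1.3788  0.3885] elbow [ 0.0872 -0.4642  0.4734] 0.2602839397804375
```

```bash
python3 - <<'E'
from easel import *
tgt((.56,-.05,.33),[0,0,-1],-ye)
tgt((.55,.12,.33),[0,0,-1],-ye)
E
```

```text
12.775 rel [ -0.0639  -0.0034  -0.1413  -0.1976 -45.0815   0.0722]
12.775 rel [  0.0561   0.0128  -0.261   -0.1976 -45.0815   0.0722]
```

Call:
apply_moves:
  increments:
    - [[-0.02, 0, -0.04, 0, -10, 0, -1], [-0.04, -0.002, -0.09, 0, -20, 0, -1], [-0.0639, -0.003, -0.141, 0, -30, 0, -1], [-0.03, 0, -0.17, 0, -40, 0, -1], [0, 0.006, -0.21, 0, -45, 0, -1], [0.03, 0.01, -0.24, 0, -45, 0, -1], [0.056, 0.013, -0.261, 0, -45, 0, -1], [0.056, 0.013, -0.261, 0, -45, 0, -1]]

```text
t: 13.78
tcp_pos: [0.5477, 0.1246, 0.3287]
eef_rot: [1.087, 1.288, -1.091]
force: [0.3, -1.3, -0.6]
grip_width: 0.0853
```

```bash
python3 - <<'E'
from easel import *
print(robot.observe()["joints"])
g=c+.043*t; pt=-xe
B=g-pt*.14+z*.15; print(B)
tgt(B,pt,-ye)
E
```

```text
[ 0.342   0.2481 -0.779   1.5886  0.1724  1.3822 -0.2915]
[0.529  0.17   0.2618]
13.775 rel [  0.0671  -0.0107  -0.0476   0.559  -90.1586  -0.0564]
```

Call:
apply_moves:
  increments:
    - [[0.007, -0.001, -0.005, 0, -10, 0, -1], [0.014, -0.002, -0.01, 0, -20, 0, -1], [0.021, -0.003, -0.015, 0, -30, 0, -1], [0.028, -0.005, -0.02, 0, -40, 0, -1], [0.035, -0.006, -0.025, 0, -50, 0, -1], [0.042, -0.007, -0.03, 0, -60, 0, -1], [0.05, -0.008, -0.035, 0, -70, 0, -1], [0.06, -0.01, -0.042, 0.5, -80, 0, -1], [0.067, -0.0107, -0.0476, 0.5, -90, 0, -1], [0.067, -0.0107, -0.0476, 0.5, -90, 0, -1], [0.067, -0.0107, -0.0476, 0.5, -90, 0, -1], [0.067, -0.0107, -0.0476, 0.5, -90, 0, -1]]

```text
t: 15.28
tcp_pos: [0.5332, 0.1636, 0.2649]
eef_rot: [0.01, 0.002, -1.426]
force: [0.8, 0.3, -0.3]
grip_width: 0.0857
```

```bash
python3 - <<'E'
from easel import *
print(robot.observe()["joints"])
g=c+.043*t; pt=-xe
B=g-pt*.14+z*.15; print(B)
tgt(B,pt,-ye); tgt(g-pt*.14,pt,-ye)
E
```

```text
[-0.9138  0.7993  0.0784  1.6144  0.9659  1.9816 -0.9586]
[0.529  0.17   0.2618]
15.275 rel [-0.007  -0.0033 -0.0032 -0.3267 -0.4175  0.6574]
15.275 rel [-0.0059 -0.0041 -0.1532 -0.3267 -0.4175  0.6574]
```

Call:
apply_moves:
  increments:
    - [[-0.006, -0.003, -0.04, 0, 0, 0.3, -1], [-0.006, -0.004, -0.08, -0.3, -0.4, 0.6, -1], [-0.006, -0.004, -0.12, -0.3, -0.4, 0.6, -1], [-0.006, -0.004, -0.153, -0.3, -0.4, 0.6, -1], [-0.006, -0.004, -0.153, -0.3, -0.4, 0.6, -1], [-0.006, -0.004, -0.153, -0.3, -0.4, 0.6, -1], [-0.006, -0.004, -0.153, -0.3, -0.4, 0.6, -1]]

```text
t: 16.15
tcp_pos: [0.5287, 0.1709, 0.1122]
eef_rot: [-0.001, -0.003, -1.413]
force: [1.1, 0.3, 0.7]
grip_width: 0.085
```

```bash
python3 look.py wrist w6; python3 look.py scene s4; python3 - <<'E'
from easel import *
g=c+.043*t; pt=-xe
tgt(g+pt*.008,pt,-ye)
import pickle
f=pickle.load(open("s4.pkl","rb")); crop(f,250,80,250,180,3,"pics/s4c.png")
E
```

```text
16.2 [0.5285 0.171  0.112 ] [-0.9158  1.0396  0.0573  1.5756  0.8995  1.882  -1.1334] 0.08519963217167424
[[ 0.1576  0.9875 -0.0012]
 [-0.9875  0.1576  0.0035]
 [ 0.0036  0.0006  1.    ]]
16.25 [0.5284 0.1711 0.1117] [-0.9163  1.0402  0.0574  1.5758  0.8994  1.8819 -1.1335] 0.0853811515983185
[[ 0.1579  0.9874 -0.0009]
 [-0.9874  0.1579  0.004 ]
 [ 0.0041  0.0002  1.    ]]
16.25 rel [ 0.1491  0.0001 -0.0006 -0.0122  0.2342 -0.1149]
```

View pics/w6.png

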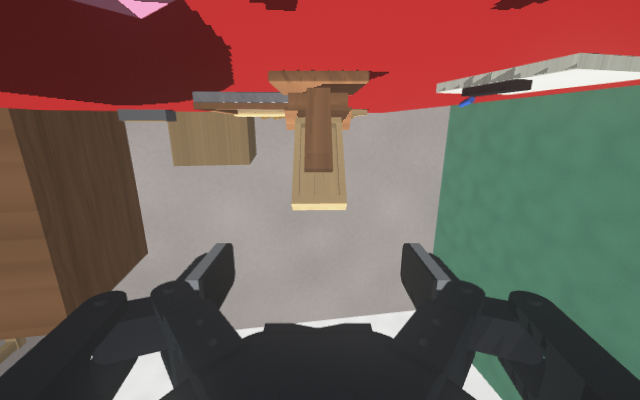

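View pics/s4c.png

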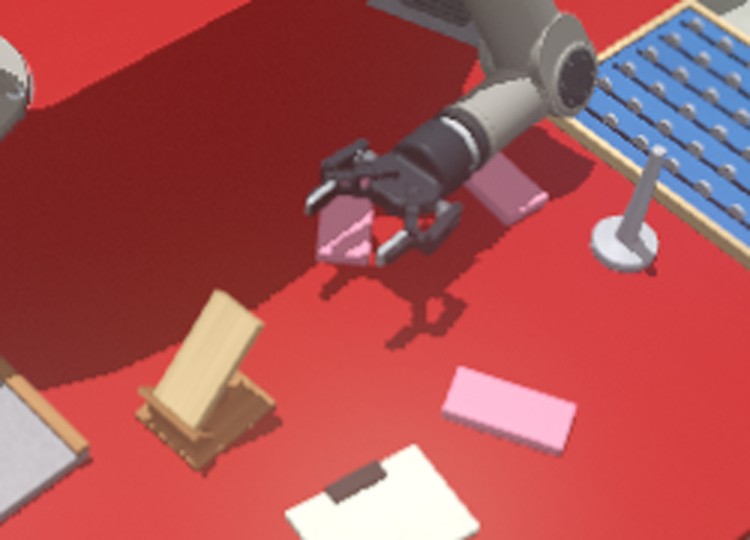

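```bash
python3 - <<'E'
from easel import *
import pickle
W=pickle.load(open("w6.pkl","rb"))
print(proj(W,[c+.06*t+a*.028*ye+b*.007*n for a in (1,-1) for b in (-1,1)]))
crop(W,270,60,100,160,4,"pics/w6c.png")
E
```

```text
[[290.6401 199.3063]
 [291.769  206.0436]
 [347.1761 199.2267]
 [345.9145 205.9663]]
```

View pics/w6c.png

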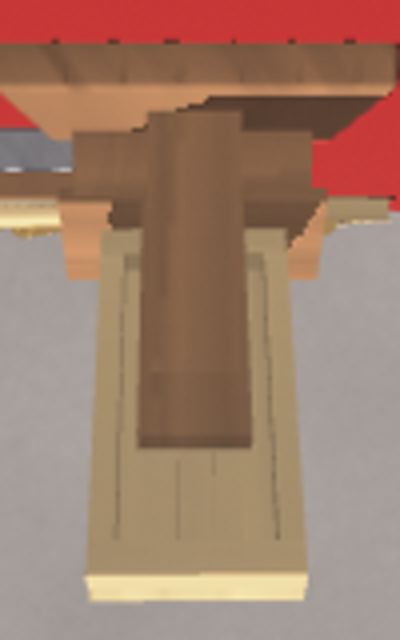

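Call:
apply_moves:
  increments:
    - [[0.05, 0, 0.003, 0, 0.2, 0, -1], [0.09, 0, 0.003, 0, 0.2, 0, -1], [0.12, 0, 0.003, 0, 0.2, 0, -1], [0.14, 0, 0.003, 0, 0.2, 0, -1], [0.149, 0, 0.003, 0, 0.2, 0, -1], [0.149, 0, 0.003, 0, 0.2, 0, -1], [0.149, 0, 0.003, 0, 0.2, 0, -1]]

```text
t: 17.12
tcp_pos: [0.5518, 0.0253, 0.1139]
eef_rot: [-0.002, 0.0, -1.41]
force: [-0.0, 1.5, -0.4]
grip_width: 0.0852
```

```bash
python3 look.py wrist w7; python3 look.py scene s5; python3 - <<'E'
from h import *
import pickle
f=pickle.load(open("s5.pkl","rb")); crop(f,270,120,130,120,5,"pics/s5c.png")
E
```

```text
17.175 [0.5518 0.0253 0.1138] [-0.7846  0.9725  0.12    1.7889  1.0189  1.6916 -1.1912] 0.08530593417876778
[[ 0.1602  0.9871  0.0015]
 [-0.9871  0.1602  0.0013]
 [ 0.0011 -0.0017  1.    ]]
17.225 [0.5518 0.0251 0.1139] [-0.7845  0.9725  0.1201  1.7891  1.019   1.6916 -1.1912] 0.08506778222043955
[[ 0.16    0.9871  0.0015]
 [-0.9871  0.16    0.0015]
 [ 0.0012 -0.0017  1.    ]]
```

View pics/w7.png

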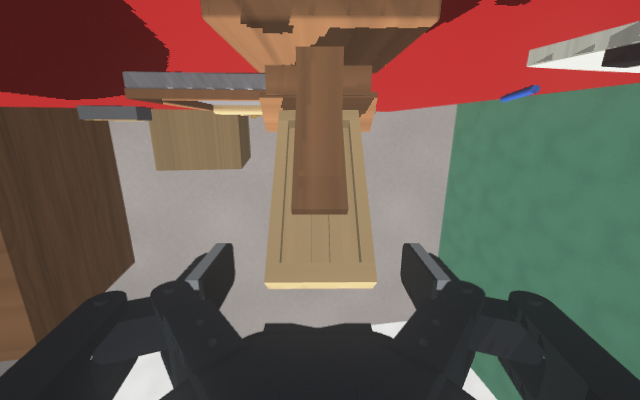

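View pics/s5c.png

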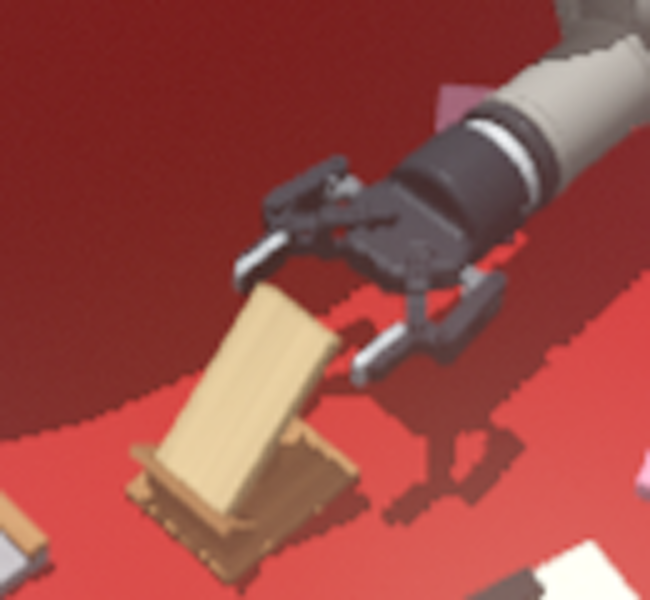

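Call:
apply_moves:
  increments:
    - [[0.002, 0, 0, 0, 0, 0, 0], [0.002, 0, 0, 0, 0, 0, 1], [0.002, 0, 0, 0, 0, 0, 1], [0.002, 0, 0, 0, 0, 0, 1], [0.002, 0, 0, 0, 0, 0, 1], [0.002, 0, 0, 0, 0, 0, 1]]
  newtons: 90

```text
t: 17.98
tcp_pos: [0.5521, 0.0222, 0.1146]
eef_rot: [-0.003, -0.001, -1.411]
force: [-0.5, 4.1, 3.2]
grip_width: 0.0539
```

```bash
python3 look.py wrist w8; python3 - <<'E'
from easel import *
print(robot.observe()["force"])
E
```

```text
18.025 [0.5521 0.0222 0.1146] [-0.7818  0.9715  0.1221  1.7919  1.0214  1.6898 -1.1919] 0.05385416896667939
[[ 0.1588  0.9873  0.0009]
 [-0.9873  0.1588  0.0029]
 [ 0.0027 -0.0014  1.    ]]
[-0.5671  4.7548  2.9086]
```

View pics/w8.png

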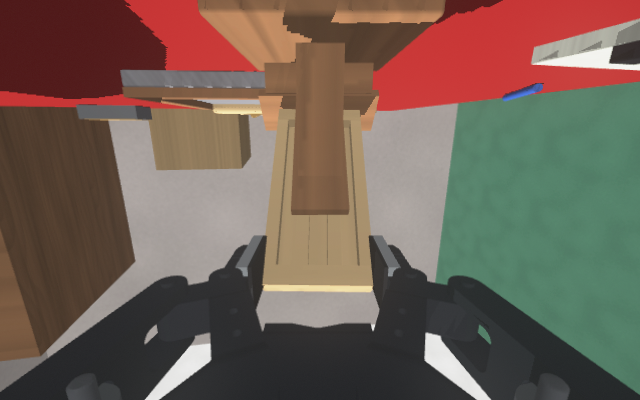

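Call:
apply_moves:
  increments:
    - [[0, 0, 0.01, 0, 0, 0, 1], [0, 0, 0.03, 0, 0, 0, 1], [0, 0, 0.07, 0, 0, 0, 1], [0, 0, 0.12, 0, 0, 0, 1], [0, 0, 0.17, 0, 0, 0, 1], [0, 0, 0.2, 0, 0, 0, 1], [0, 0, 0.2, 0, 0, 0, 1], [0, 0, 0.2, 0, 0, 0, 1]]

```text
t: 19.02
tcp_pos: [0.5517, 0.0218, 0.3137]
eef_rot: [-0.003, 0.001, -1.412]
force: [-0.7, -1.2, -1.3]
grip_width: 0.0537
```

```bash
python3 look.py wrist w9; python3 - <<'E'
from h import *
import pickle
f=pickle.load(open("w9.pkl","rb")); crop(f,220,60,200,250,2.4,"pics/w9c.png"); print(f["o"]["force"])
E
```

```text
19.075 [0.5517 0.022  0.3133] [-0.8136  0.6348  0.1658  1.8285  1.1016  1.8243 -0.9163] 0.05351263729071167
[[ 0.158   0.9874  0.0035]
 [-0.9874  0.158   0.0029]
 [ 0.0023 -0.0039  1.    ]]
[-0.4496  0.721  -0.589 ]
```

View pics/w9c.png

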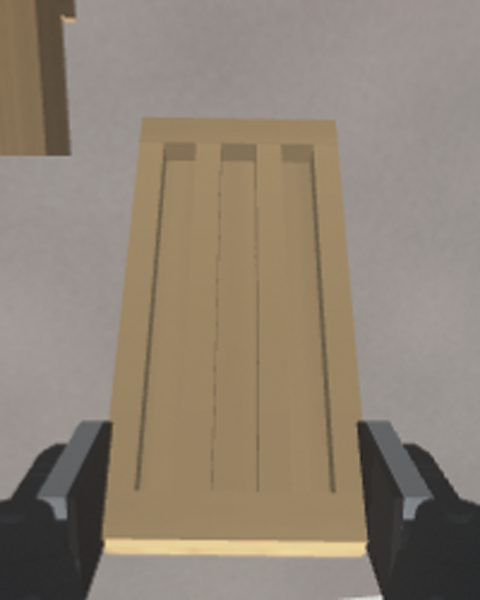

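```bash
cat > fitg.py <<'E'
from easel import *
import pickle
from scipy.optimize import least_squares
W=pickle.load(open("w9.pkl","rb")); p,M=state(W["o"])
o=np.array([((u+.5)/2.4-.5+220,(v+.5)/2.4-.5+60) for u,v in [(142,118),(336,121),(366,541),(104,538),(367,555),(103,550)]])
# board axes in world: t up-length, ye, n (back). rib face = -n. image left/right: left is? camera x = tool y = -ye
L=np.array([(-.06,.028,-.007),(-.06,-.028,-.007),(.06,-.028,-.007),(.06,.028,-.007),(.06,-.028,.007),(.06,.028,.007)])
B0=np.c_[t,ye,n]
f=lambda x:(proj(W,(L@(R.from_rotvec(x[3:]).as_matrix()@B0).T+x[:3]))-o).ravel()
r=least_squares(f,np.r_[c+[0,0,.2],0,0,0]); B=R.from_rotvec(r.x[3:]).as_matrix()@B0
print("res",r.fun.round(2)); bt=M.T@(r.x[:3]-p); BT=M.T@B
print("board centre in tool",bt); print("board axes(t,ye,n) in tool\n",BT); print("angle of -t vs tool x", np.degrees(np.arctan2(-BT[2,0],-BT[0,0])))
pickle.dump((bt,BT),open("grasp.pk","wb"))
E
python3 fitg.py
```

```text
res [ 0.52 -0.01 -0.33 -0.12  2.44 -0.06 -2.27 -0.25 -2.9  -0.17  2.56  0.6 ]
board centre in tool [ 0.0259 -0.0008 -0.027 ]
board axes(t,ye,n) in tool
 [[-0.6963  0.0006  0.7177]
 [-0.011  -0.9999 -0.0098]
 [ 0.7176 -0.0147  0.6963]]
angle of -t vs tool x -45.86284448620683
```

```bash
sed -i 's/-o).ravel()/-o).ravel()*np.array([1,1,1,1,0,1,0,1,0,1,0,1])/' fitg.py; python3 fitg.py
cat > base.py <<'E'
from go import *
import pickle
z=np.array([0,0,1.]); b=np.radians(6.1); xb=np.array([-np.sin(b),np.cos(b),0]); yb=np.cross(z,xb); bc=np.array([.4100,-.1545,.015])
def fromboard(cx,cy,cz,tilt=0):
    # board lying: t axis -> -xb (gripped end toward -x), n (back) -> -z ; ye-> ?
    bt,BT=pickle.load(open("grasp.pk","rb"))
    BW=np.c_[-xb,np.cross(-z,-xb),-z]
    BW=R.from_rotvec(yb*np.radians(tilt)).as_matrix()@BW
    M=BW@BT.T; C=bc+xb*cx+yb*cy+z*cz
    return C-M@bt, M
E
python3 - <<'E'
from base import *
from ik import *
o=robot.observe()
for h,tl in [(.10,0),(.02,0),(.02,10),(.02,-10)]:
    p,M=fromboard(-.075,-.055,h,tl); print(h,tl,p,"pt",M[:,0],"jaw",M[:,1]); 
    s=many(p,M,20); print(len(s), s[0] if s else None)
p0,M0=state(o); p,M=fromboard(-.075,-.055,.12,0); print(rel(p0,M0,p,M))
E
```

```text
res [ 0.45 -0.08 -0.45 -0.12  0.    0.2  -0.   -0.28 -0.   -0.13  0.    0.36]
board centre in tool [ 0.0264 -0.0011 -0.0268]
board axes(t,ye,n) in tool
 [[-0.6916  0.0039  0.7222]
 [-0.0141 -0.9999 -0.0081]
 [ 0.7221 -0.0158  0.6916]]
angle of -t vs tool x -46.23590378507182
0.1 0 [ 0.4782 -0.2604  0.1155] pt [-0.0774  0.6873 -0.7222] jaw [0.9927 0.1203 0.0081]
11 [ 1.4621  1.1485 -1.3618  1.5381  0.3768  1.5257  0.2203]
0.02 0 [ 0.4782 -0.2604  0.0355] pt [-0.0774  0.6873 -0.7222] jaw [0.9927 0.1203 0.0081]
11 [ 1.4494  1.2481 -1.3106  1.5588  0.4683  1.4552  0.242 ]
0.02 10 [ 0.4782 -0.2598  0.042 ] pt [-0.0629  0.5521 -0.8314] jaw [0.9926 0.1214 0.0055]
12 [ 1.4595  1.1789 -1.361   1.6478  0.586   1.3917  0.144 ]
0.02 -10 [ 0.4782 -0.26    0.029 ] pt [-0.0896  0.8016 -0.5912] jaw [0.9929 0.1186 0.0104]
9 [ 0.6798  0.9086  0.1059  1.4969 -0.6136  1.5781  1.1781]
[  0.2669  -0.1165  -0.1788   2.8933 133.861   -0.2931]
```

Call:
apply_moves:
  increments:
    - [[0.02, -0.01, 0, 0.2, 10.3, 0, 1], [0.04, -0.02, 0, 0.4, 20.6, 0, 1], [0.065, -0.03, 0, 0.7, 30.9, 0, 1], [0.09, -0.04, 0, 0.9, 41.2, 0, 1], [0.115, -0.05, 0, 1.1, 51.5, 0, 1], [0.14, -0.06, 0, 1.3, 61.8, 0, 1], [0.165, -0.07, 0, 1.5, 72.1, 0, 1], [0.19, -0.08, 0, 1.8, 82.4, 0, 1], [0.215, -0.09, 0, 2, 92.7, 0, 1], [0.235, -0.1, 0, 2.2, 103, 0, 1], [0.255, -0.11, 0, 2.5, 113.3, 0, 1], [0.267, -0.1165, 0, 2.7, 123.6, 0, 1]]

```text
t: 20.58
tcp_pos: [0.4786, -0.2613, 0.314]
eef_rot: [1.515, 1.701, -0.792]
force: [0.8, 0.3, -2.0]
grip_width: 0.0537
```

```bash
python3 - <<'E'
from base import *
o=robot.observe(); print(o["joints"])
p0,M0=state(o)
for h in (.12,.06,.03):
    p,M=fromboard(-.075,-.055,h,0); print(rel(p0,M0,p,M))
E
```

```text
[ 0.3385  0.4552  0.4787  1.4596 -0.5551  1.7632  0.9824]
[ 0.1487 -0.0028  0.0987  0.3543  9.9008 -0.1819]
[ 0.1985 -0.0037  0.1322  0.3543  9.9008 -0.1819]
[ 0.2234 -0.0041  0.1489  0.3543  9.9008 -0.1819]
```

Excellent. Lower to about 50 mm above the slab, then look.

Call:
apply_moves:
  increments:
    - [[0.04, 0, 0.025, 0.2, 5, 0, 1], [0.08, -0.001, 0.05, 0.3, 9.9, -0.2, 1], [0.12, -0.002, 0.08, 0.35, 9.9, -0.2, 1], [0.16, -0.003, 0.107, 0.35, 9.9, -0.2, 1], [0.1985, -0.0037, 0.132, 0.35, 9.9, -0.2, 1], [0.1985, -0.0037, 0.132, 0.35, 9.9, -0.2, 1], [0.1985, -0.0037, 0.132, 0.35, 9.9, -0.2, 1]]

```text
t: 21.45
tcp_pos: [0.4798, -0.2606, 0.0774]
eef_rot: [1.62, 1.823, -0.687]
force: [-0.7, -0.5, -1.2]
grip_width: 0.0537
```

```bash
python3 look.py wrist w10; python3 look.py scene s6; python3 look.py top t6; python3 - <<'E'
from base import *
o=robot.observe(); print(o["joints"])
p0,M0=state(o)
for h in (.03,.010,.007):
    p,M=fromboard(-.075,-.055,h,0); print(rel(p0,M0,p,M))
f=pickle.load(open("s6.pkl","rb")); crop(f,150,140,170,150,4.5,"pics/s6c.png")
f=pickle.load(open("t6.pkl","rb")); crop(f,340,190,120,90,6,"pics/t6c.png")
E
```

```text
21.5 [ 0.4803 -0.261   0.0781] [ 0.4459  0.7792  0.3976  1.5814 -0.6886  1.5545  1.2337] 0.0539549585401739
[[-0.0756  0.9925  0.0966]
 [ 0.6819  0.1221 -0.7212]
 [-0.7275  0.0113 -0.686 ]]
21.55 [ 0.4805 -0.2612  0.0784] [ 0.4458  0.7785  0.3976  1.5813 -0.6885  1.5543  1.2338] 0.053816385344212465
[[-0.0751  0.9924  0.0972]
 [ 0.6815  0.1222 -0.7216]
 [-0.728   0.012  -0.6855]]
21.6 [ 0.4805 -0.2611  0.0785] [ 0.4458  0.7783  0.3975  1.5815 -0.6885  1.554   1.2339] 0.053669157536221195
[[-0.0749  0.9924  0.0974]
 [ 0.6813  0.1222 -0.7217]
 [-0.7281  0.0123 -0.6853]]
[ 0.4458  0.7783  0.3975  1.5815 -0.6885  1.554   1.2339]
[ 0.0247 -0.0026  0.0219  0.2516  0.4906 -0.0984]
[ 0.0392 -0.0028  0.0356  0.2516  0.4906 -0.0984]
[ 0.0414 -0.0029  0.0377  0.2516  0.4906 -0.0984]
```

View pics/w10.png

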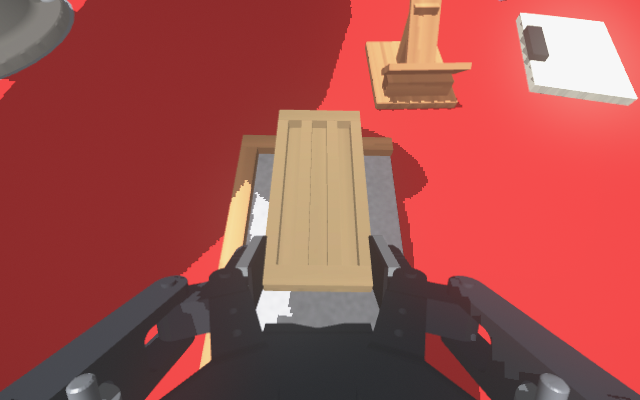

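View pics/s6c.png

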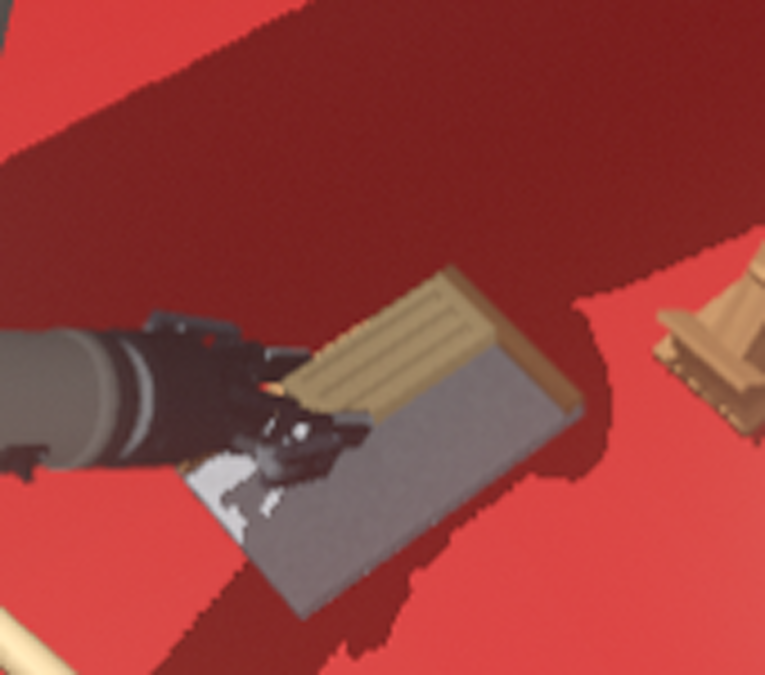

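View pics/t6c.png

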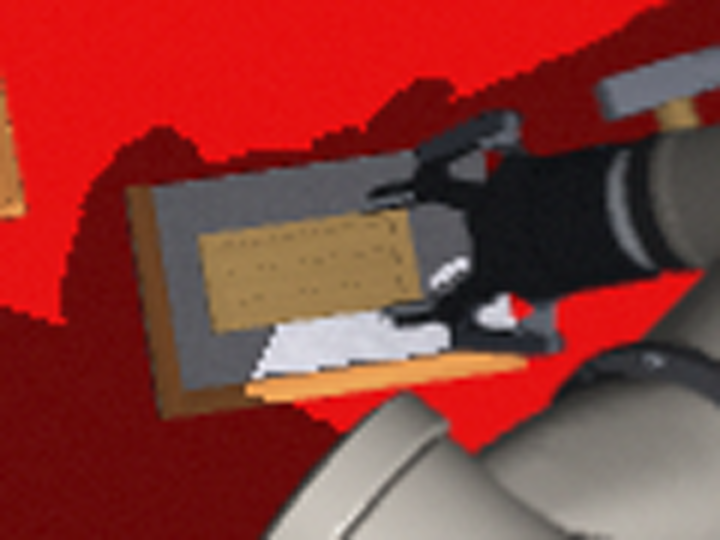

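Call:
apply_moves:
  increments:
    - [[0.012, -0.001, 0.011, 0.1, 0.3, 0, 1], [0.025, -0.0026, 0.022, 0.25, 0.5, -0.1, 1], [0.033, -0.0027, 0.029, 0.25, 0.5, -0.1, 1], [0.037, -0.0028, 0.034, 0.25, 0.5, -0.1, 1], [0.039, -0.0028, 0.0355, 0.25, 0.5, -0.1, 1], [0.039, -0.0028, 0.0355, 0.25, 0.5, -0.1, 1]]
  newtons: 60

```text
t: 22.35
tcp_pos: [0.4774, -0.2596, 0.024]
eef_rot: [1.626, 1.831, -0.686]
force: [0.2, -0.1, 0.3]
grip_width: 0.0538
```

```bash
python3 look.py wrist w11; python3 - <<'E'
from base import *
o=robot.observe(); print(o["force"])
p0,M0=state(o)
for x,h in ((-.075,.007),(-.062,.007)):
    p,M=fromboard(x,-.055,h,0); print(rel(p0,M0,p,M))
f=pickle.load(open("w11.pkl","rb")); crop(f,200,70,230,240,2.5,"pics/w11c.png")
print(proj(f,[bc,bc+z*.009,bc+xb*-.06,bc-yb*.1]))
E
```

```text
22.4 [ 0.4775 -0.2597  0.0242] [ 0.4604  0.8541  0.3787  1.5913 -0.7101  1.4954  1.2757] 0.05372714609997956
[[-0.079   0.9927  0.0908]
 [ 0.6888  0.1202 -0.715 ]
 [-0.7207  0.0061 -0.6932]]
[-0.3906  0.4124 -1.2577]
[ 0.0006  0.0006  0.0018 -0.0803 -0.131   0.0817]
[ 0.0096  0.0008 -0.0076 -0.0803 -0.131   0.0817]
[[249.6279 114.1683]
 [247.1304 105.1493]
 [238.1239 178.7117]
 [377.7333 116.0778]]
```

View pics/w11c.png

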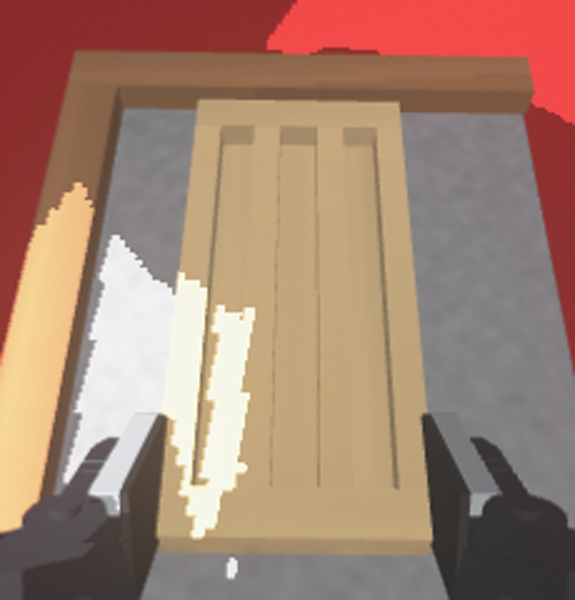

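Call:
apply_moves:
  increments:
    - [[0.003, -0.003, -0.002, 0, 0, 0, 1], [0.005, -0.006, -0.0045, 0, 0, 0, 1], [0.0075, -0.006, -0.0065, 0, 0, 0, 1], [0.01, -0.006, -0.009, 0, 0, 0, 1], [0.01, -0.006, -0.009, 0, 0, 0, 1]]
  newtons: 40

```text
t: 23.02
tcp_pos: [0.4699, -0.2465, 0.023]
eef_rot: [1.626, 1.831, -0.685]
force: [0.1, 0.1, -1.2]
grip_width: 0.0537
```

```bash
python3 look.py wrist w12; python3 - <<'E'
from base import *
o=robot.observe(); f=o["force"]; print(f, f@xb,f@yb)
p0,M0=state(o); print(M0.T@xb,M0.T@-z, M0.T@yb)
C=p0+M0@pickle.load(open("grasp.pk","rb"))[0]-bc; print("board est in base",C@xb,C@yb,C@z)
f=pickle.load(open("w12.pkl","rb")); crop(f,200,70,230,240,2.5,"pics/w12c.png")
E
```

```text
23.075 [ 0.4699 -0.2467  0.023 ] [ 0.4494  0.8374  0.377   1.6315 -0.7123  1.4737  1.2832] 0.05373877195123306
[[-0.0794  0.9927  0.0909]
 [ 0.689   0.1206 -0.7147]
 [-0.7204  0.0059 -0.6935]]
[-0.5049  0.5353 -0.8908] 0.5859409533267325 0.4451783733250553
[ 0.6935  0.0144 -0.7203] [ 0.7204 -0.0059  0.6935] [ 0.0057 -0.9999 -0.0144]
board est in base -0.060427303143295016 -0.04815966792941807 0.007552874901436853
```

View pics/w12c.png

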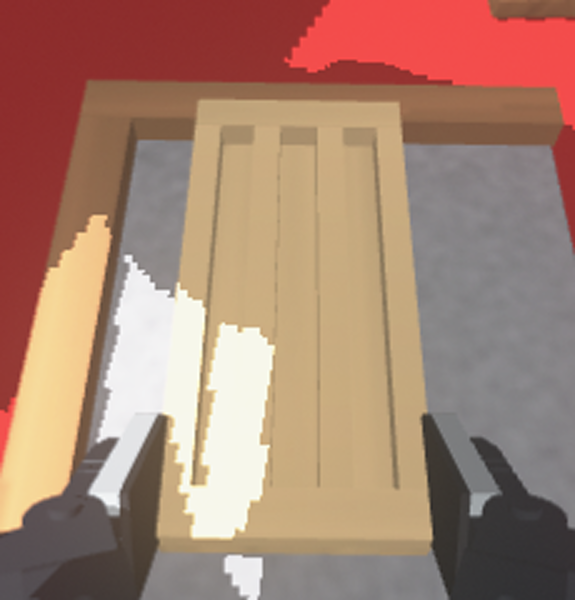

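Call:
apply_moves:
  increments:
    - [[0.001, 0, -0.001, 0, 0, 0, 1], [0.002, 0, -0.002, 0, 0, 0, 1], [0.003, 0, -0.003, 0, 0, 0, 1], [0.003, 0, -0.003, 0, 0, 0, 1]]

```text
t: 23.58
tcp_pos: [0.4695, -0.2459, 0.0229]
eef_rot: [1.625, 1.824, -0.69]
force: [0.1, -6.7, 0.1]
grip_width: 0.0538
```

```bash
python3 - <<'E'
from base import *
o=robot.observe(); f=o["force"]; print(f, f@xb,f@yb)
p0,M0=state(o)
C=p0+M0@pickle.load(open("grasp.pk","rb"))[0]-bc; print("board est in base",C@xb,C@yb,C@z)
E
```

```text
[ 0.1238 -6.6572  0.1382] -6.632661660116237 0.5843681561902867
board est in base -0.05964607966214688 -0.04796402864218771 0.007204296807774194
```

Call:
apply_moves:
  increments:
    - [[0, 0.001, 0, 0, 0, 0, -0.3], [0, 0.001, 0, 0, 0, 0, -0.45], [0, 0.001, 0, 0, 0, 0, -0.45], [0, 0.001, 0, 0, 0, 0, -0.45]]

```text
t: 24.08
tcp_pos: [0.4703, -0.2418, 0.0229]
eef_rot: [1.627, 1.832, -0.685]
force: [0.3, 0.2, 0.3]
grip_width: 0.0618
```

```bash
python3 look.py wrist w13; python3 - <<'E'
from base import *
o=robot.observe(); f=o["force"]; print(f)
f=pickle.load(open("w13.pkl","rb")); crop(f,200,70,230,240,2.5,"pics/w13c.png")
E
```

```text
24.125 [ 0.4703 -0.242   0.0229] [ 0.4442  0.8339  0.3752  1.6391 -0.7149  1.469   1.2813] 0.06178020475359893
[[-0.0797  0.9927  0.0909]
 [ 0.6896  0.1207 -0.7141]
 [-0.7198  0.0058 -0.6942]]
[ 0.1704  0.2129 -0.1947]
```

View pics/w13c.png

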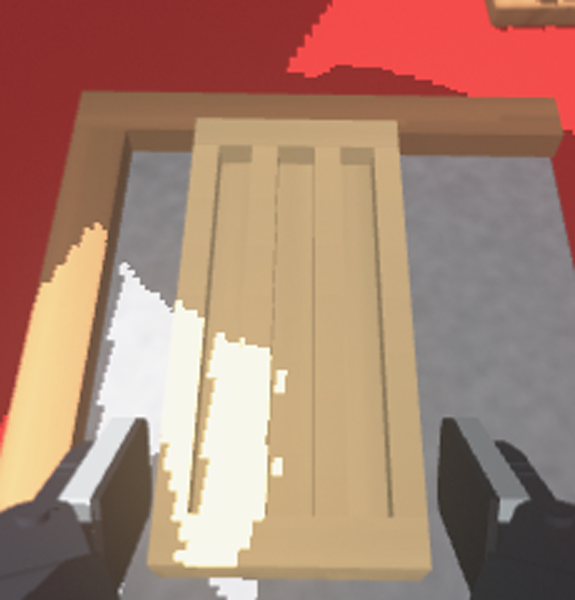

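```bash
python3 - <<'E'
from base import *
p0,M0=state(robot.observe())
M=mat([0,0,-1],-yb)
for x,y,h in ((-.06,-.105,.12),(-.06,-.105,.03)): print(rel(p0,M0,bc+xb*x+yb*y+z*h,M))
E
```

```text
[ -0.0578   0.0555  -0.1011   0.9188 -43.9619   0.0053]
[  0.007    0.0549  -0.0386   0.9188 -43.9619   0.0053]
```

Call:
apply_moves:
  increments:
    - [[-0.02, 0, 0, 0, 0, 0, -0.45], [-0.06, 0, 0, 0, 0, 0, -0.45], [-0.1, 0, -0.02, 0, 0, 0, -0.3], [-0.12, 0.02, -0.06, 0.2, -10, 0, 0], [-0.11, 0.04, -0.09, 0.4, -20, 0, 1], [-0.09, 0.055, -0.101, 0.6, -30, 0, 1], [-0.07, 0.0555, -0.101, 0.8, -40, 0, 1], [-0.058, 0.0555, -0.101, 0.9, -44, 0, 1], [-0.058, 0.0555, -0.101, 0.9, -44, 0, 1], [-0.058, 0.0555, -0.101, 0.9, -44, 0, 1]]

```text
t: 25.38
tcp_pos: [0.5212, -0.2058, 0.1361]
eef_rot: [1.131, 1.254, -1.132]
force: [-0.1, -0.1, -0.0]
grip_width: 0.0
```

```bash
python3 look.py wrist w14; python3 look.py top t14; python3 - <<'E'
from base import *
p0,M0=state(robot.observe())
M=mat([0,0,-1],-yb)
for x,y,h in ((-.06,-.105,.006),(-.06,-.090,.006),(-.06,-.0705,.006)): print(rel(p0,M0,bc+xb*x+yb*y+z*h,M))
f=pickle.load(open("t14.pkl","rb")); crop(f,340,190,120,90,6,"pics/t14c.png")
E
```

```text
25.425 [ 0.5211 -0.2063  0.136 ] [-0.1843  0.389   0.608   1.8727 -0.2657  0.9589  0.6452] -4.3094847560725465e-05
[[ 0.0015  0.9947  0.1026]
 [-0.0025  0.1026 -0.9947]
 [-1.      0.0012  0.0026]]
25.475 [ 0.5209 -0.2064  0.1358] [-0.184   0.3892  0.6078  1.8729 -0.2657  0.9587  0.645 ] 6.818944605513825e-05
[[ 0.0012  0.9948  0.1023]
 [-0.0025  0.1023 -0.9948]
 [-1.      0.001   0.0026]]
[ 0.1148  0.0001 -0.0037 -0.2306  0.1494 -0.0555]
[ 0.1148 -0.0149 -0.0036 -0.2306  0.1494 -0.0555]
[ 0.1148 -0.0344 -0.0035 -0.2306  0.1494 -0.0555]
```

View pics/w14.png

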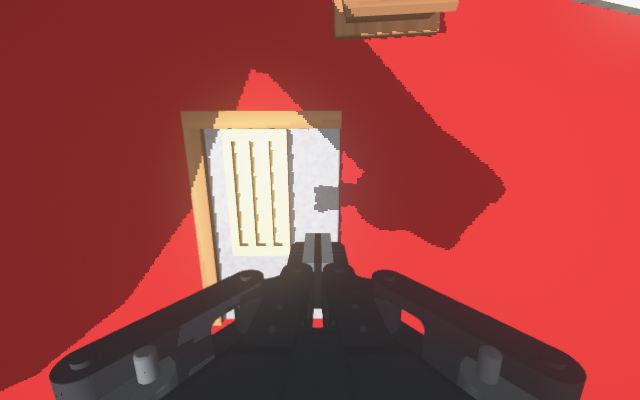

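View pics/t14c.png

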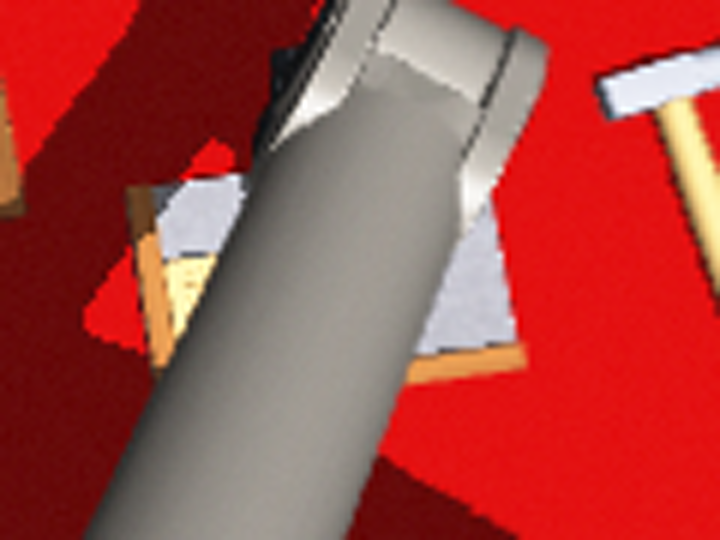

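Call:
apply_moves:
  increments:
    - [[0.05, 0, -0.003, -0.2, 0.1, 0, 1], [0.09, 0, -0.0037, -0.2, 0.1, 0, 1], [0.112, 0, -0.0037, -0.2, 0.1, 0, 1], [0.1148, 0, -0.0037, -0.2, 0.1, 0, 1], [0.1148, -0.008, -0.0037, -0.2, 0.1, 0, 1], [0.1148, -0.014, -0.0037, -0.2, 0.1, 0, 1], [0.1148, -0.019, -0.0037, -0.2, 0.1, 0, 1], [0.1148, -0.024, -0.0037, -0.2, 0.1, 0, 1], [0.1148, -0.028, -0.0037, -0.2, 0.1, 0, 1], [0.1148, -0.028, -0.0037, -0.2, 0.1, 0, 1]]

```text
t: 26.72
tcp_pos: [0.4934, -0.2034, 0.0208]
eef_rot: [1.128, 1.257, -1.127]
force: [1.7, -1.0, 3.6]
grip_width: -0.0
```

```bash
python3 look.py wrist w15; python3 - <<'E'
from base import *
o=robot.observe(); p0,M0=state(o); d=p0-bc; print("tcp in base",d@xb,d@yb,d@z,"F",o["force"]@xb,o["force"]@yb,o["force"][2])
E
```

```text
26.775 [ 0.4934 -0.2034  0.0207] [-0.1038  0.5126  0.5208  2.0121 -0.3836  0.7108  0.7661] -0.0003845999075827371
[[ 0.0016  0.994   0.1097]
 [-0.0004  0.1097 -0.994 ]
 [-1.      0.0015  0.0006]]
tcp in base -0.057479553642344486 -0.07770860328008303 0.005693988512913167 F 0.00821162299251002 -1.6721277145963918 3.2266868161382893
```

View pics/w15.png

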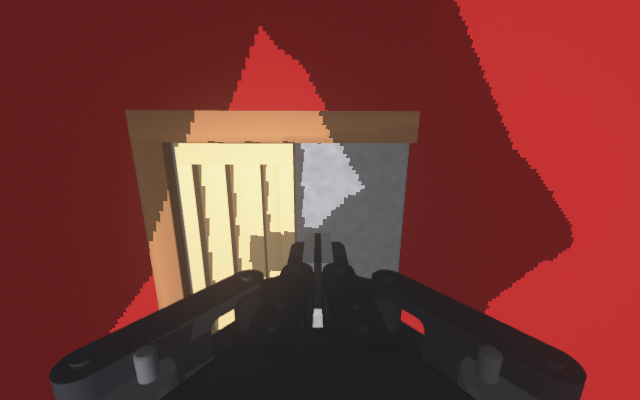

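Call:
apply_moves:
  increments:
    - [[0, -0.002, 0, 0, 0, 0, 1], [0, -0.004, 0, 0, 0, 0, 1], [0, -0.006, 0, 0, 0, 0, 1], [0, -0.007, 0, 0, 0, 0, 1], [0, -0.007, 0, 0, 0, 0, 1]]

```text
t: 27.4
tcp_pos: [0.4861, -0.2041, 0.0205]
eef_rot: [1.128, 1.258, -1.127]
force: [3.7, -0.1, 3.8]
grip_width: -0.0
```

```bash
python3 look.py wrist w16; python3 - <<'E'
from base import *
o=robot.observe(); p0,M0=state(o); d=p0-bc; print("tcp in base",d@xb,d@yb,d@z,"F",o["force"]@xb,o["force"]@yb,o["force"][2])
f=pickle.load(open("w16.pkl","rb")); crop(f,120,70,300,200,2.6,"pics/w16c.png")
E
```

```text
27.45 [ 0.4861 -0.2041  0.0205] [-0.1017  0.5043  0.5224  2.0268 -0.3818  0.7042  0.7717] -9.82084432718043e-06
[[ 0.001   0.994   0.1096]
 [-0.0002  0.1096 -0.994 ]
 [-1.      0.001   0.0003]]
tcp in base -0.05739945412616204 -0.07041089728745113 0.00547604532968669 F -1.094699221754884 -3.9256813587182724 4.448683265913814
```

View pics/w16c.png

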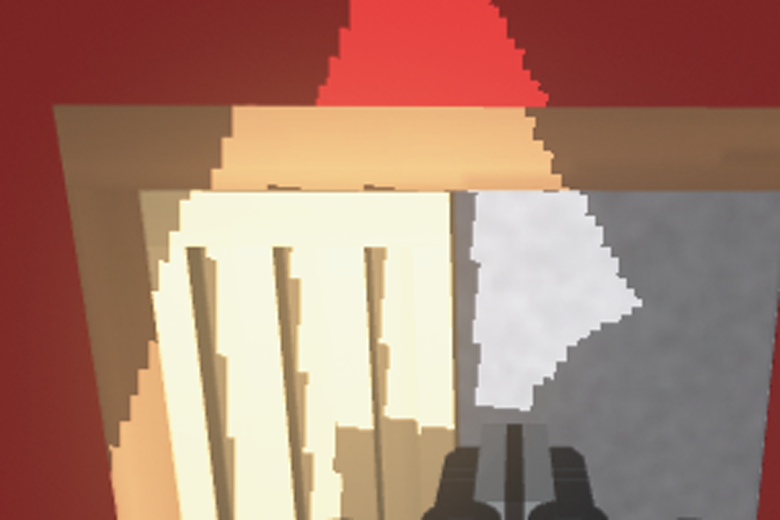

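Nearly home, force just rising. Push 2–3 mm more to seat it.

Call:
apply_moves:
  increments:
    - [[0, -0.001, 0, 0, 0, 0, 1], [0, -0.002, 0, 0, 0, 0, 1], [0, -0.003, 0, 0, 0, 0, 1], [0, -0.003, 0, 0, 0, 0, 1]]

```text
t: 27.95
tcp_pos: [0.4848, -0.2042, 0.0206]
eef_rot: [1.129, 1.256, -1.125]
force: [6.3, -0.6, 3.1]
grip_width: 0.0001
```

```bash
python3 - <<'E'
from base import *
o=robot.observe(); p0,M0=state(o); d=p0-bc; print("tcp in base",d@xb,d@yb,d@z,"F",o["force"]@xb,o["force"]@yb,o["force"][2])
E
```

```text
tcp in base -0.057410453410243756 -0.06913761196826933 0.00561929182108949 F -1.2455632478039842 -6.156120220002337 3.074670921665985
```

```bash
python3 - <<'E'
from base import *
p0,M0=state(robot.observe()); M=mat([0,0,-1],-yb)
for x,y,h in ((-.155,-.030,.06),(-.155,-.030,.006),(-.133,-.03,.006)): print(rel(p0,M0,bc+xb*x+yb*y+z*h,M))
E
```

```text
[-0.0544 -0.0393  0.0975  0.2194  0.0761 -0.2233]
[-0.0004 -0.0395  0.0974  0.2194  0.0761 -0.2233]
[-0.0004 -0.0394  0.0754  0.2194  0.0761 -0.2233]
```

Call:
apply_moves:
  increments:
    - [[0, 0.015, 0, 0, 0, 0, 1], [-0.04, 0.015, 0, 0, 0, 0, 1], [-0.06, 0, 0.05, 0.2, 0, -0.2, 1], [-0.055, -0.039, 0.0975, 0.2, 0, -0.2, 1], [-0.055, -0.039, 0.0975, 0.2, 0, -0.2, 1], [-0.02, -0.039, 0.0975, 0.2, 0, -0.2, 1], [0, -0.039, 0.0975, 0.2, 0, -0.2, 1], [0, -0.039, 0.09, 0.2, 0, -0.2, 1], [0, -0.039, 0.082, 0.2, 0, -0.2, 1], [0, -0.039, 0.078, 0.2, 0, -0.2, 1], [0, -0.039, 0.0755, 0.2, 0, -0.2, 1], [0, -0.039, 0.0755, 0.2, 0, -0.2, 1]]

```text
t: 29.45
tcp_pos: [0.4525, -0.2834, 0.0206]
eef_rot: [1.129, 1.26, -1.132]
force: [0.3, -0.4, 0.1]
grip_width: -0.0
```

```bash
python3 look.py wrist w17; python3 - <<'E'
from base import *
o=robot.observe(); p0,M0=state(o); d=p0-bc; print("tcp in base",d@xb,d@yb,d@z,"F",o["force"]@xb,o["force"]@yb,o["force"][2])
E
```

```text
29.5 [ 0.4524 -0.2837  0.0205] [ 0.052   0.5192  0.5375  2.0088 -0.3935  0.7179  0.9396] -4.97790241638535e-05
[[-0.0029  0.9943  0.1062]
 [-0.0005  0.1062 -0.9943]
 [-1.     -0.0029  0.0002]]
tcp in base -0.1329230460463538 -0.028399964002668983 0.0055408278770167005 F 0.05788838562806418 -0.34138440718740015 -0.020341623307760386
```

View pics/w17.png

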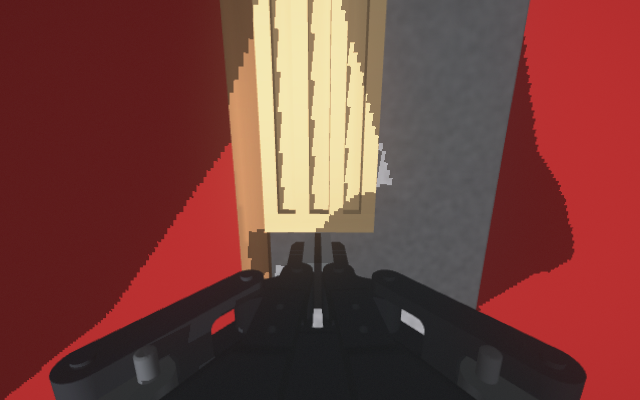

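No contact yet; push on +x (tool −z).

Call:
apply_moves:
  increments:
    - [[0, 0, -0.002, 0, 0, 0, 1], [0, 0, -0.004, 0, 0, 0, 1], [0, 0, -0.005, 0, 0, 0, 1], [0, 0, -0.005, 0, 0, 0, 1]]

```text
t: 30.0
tcp_pos: [0.452, -0.2814, 0.0208]
eef_rot: [1.127, 1.255, -1.135]
force: [-0.8, -6.2, 0.7]
grip_width: -0.0002
```

```bash
python3 - <<'E'
from base import *
o=robot.observe(); p0,M0=state(o); d=p0-bc; print("tcp in base",d@xb,d@yb,d@z,"F",o["force"]@xb,o["force"]@yb,o["force"][2])
E
```

```text
tcp in base -0.13061495141331525 -0.028278738893509694 0.005812708458556443 F -6.076133290042132 1.4658568966321635 0.73438034682894
```

```bash
python3 - <<'E'
from base import *
p0,M0=state(robot.observe()); M=mat([0,0,-1],-yb)
for x,y,h in ((-.155,-.03,.1),(-.14,-.05,.2)): print(rel(p0,M0,bc+xb*x+yb*y+z*h,M))
E
```

```text
[-0.0941  0.0016  0.0248 -0.0833  0.2613  0.1117]
[-0.1942  0.0214  0.0102 -0.0833  0.2613  0.1117]
```

Call:
apply_moves:
  increments:
    - [[0, 0, 0.01, 0, 0, 0, 1], [0, 0, 0.02, 0, 0, 0, 1], [-0.05, 0, 0.025, 0, 0, 0, 1], [-0.1, 0, 0.02, 0, 0, 0, 1], [-0.15, 0.02, 0.01, 0, 0, 0, 1], [-0.19, 0.02, 0.01, 0, 0, 0, 1], [-0.19, 0.02, 0.01, 0, 0, 0, 1], [-0.19, 0.02, 0.01, 0, 0, 0, 1]]

```text
t: 31.0
tcp_pos: [0.4726, -0.2861, 0.2093]
eef_rot: [1.129, 1.262, -1.134]
force: [0.7, 0.6, -0.2]
grip_width: 0.0002
```

```bash
python3 look.py wrist w18; python3 - <<'E'
from h import *
import pickle
f=pickle.load(open("w18.pkl","rb")); crop(f,200,20,160,170,3.5,"pics/w18c.png")
E
```

```text
31.05 [ 0.4722 -0.2859  0.2087] [-0.0816  0.299   0.6704  1.8104 -0.2034  1.1084  0.7656] 0.00017291839019031367
[[-0.006   0.9944  0.1057]
 [ 0.0011  0.1057 -0.9944]
 [-1.     -0.0059 -0.0018]]
```

View pics/w18.png

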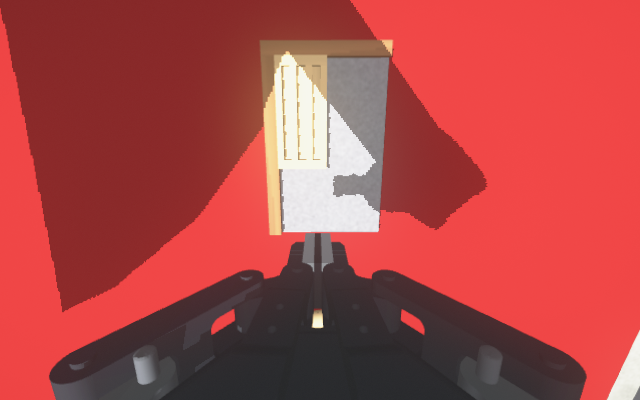

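View pics/w18c.png

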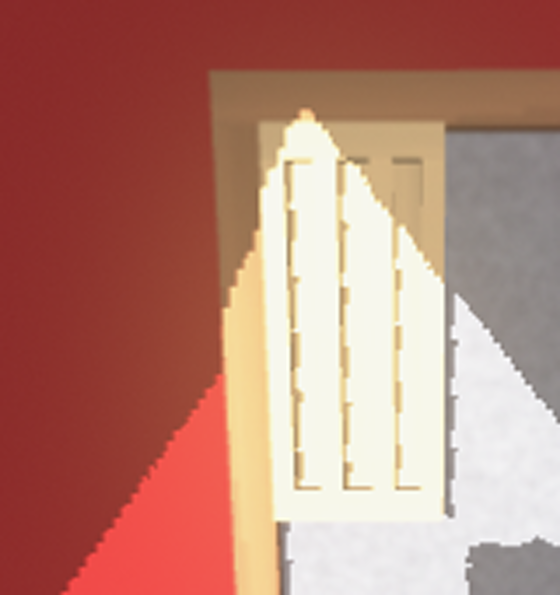

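```bash
python3 - <<'E'
from base import *
W=pickle.load(open("w18.pkl","rb"))
q=lambda l:[((u+.5)/3.5-.5+200,(v+.5)/3.5-.5+20) for u,v in l]
B=onz(W,q([(259,122),(444,122),(444,521),(275,521)]),.029)
f=lambda P:np.c_[(P-bc)@xb,(P-bc)@yb]
print("board corners",f(B)); print("centre",f(B).mean(0))
print("outer corner stop (15,15)",f(onz(W,q([(210,71)]),.024)), "far right outer (15,-125)",f(onz(W,[(392.5,40)],.024)), "near end (-205,15)",f(onz(W,[(269,234.5)],.024)))
d=B[2]-B[1]; e=B[3]-B[0]
for k in (d,e): print("yaw vs base deg",np.degrees(np.arctan2(k@yb,-k@xb)))
E
```

```text
board corners [[ 0.0002  0.0001]
 [ 0.0001 -0.0556]
 [-0.1204 -0.0566]
 [-0.1204 -0.0001]]
centre [-0.0601 -0.028 ]
outer corner stop (15,15) [[0.0152 0.015 ]] far right outer (15,-125) [[ 0.0148 -0.1252]] near end (-205,15) [[-0.2052  0.0154]]
yaw vs base deg -0.4830394225621857
yaw vs base deg -0.10141135851457024
```

The measured board centre is (−60.1, −28.0) mm with less than 0.5° of yaw, so it is home. The arm is clear, so I'm handing in.

```bash
python3 - <<'E'
from station import robot
o=robot.observe(); print(o["t"],o["force"],abs(o["joint_vel"]).max()); print(robot.job_done())
E
```

```text
31.05 [-0.67749449  0.54318616 -0.17837264] 0.010749079684944795
the job is handed in; nothing more can be done
None
```

The board now lies ribs up on the display base, pushed home into the corner of its two stops. I handed the job in at about 31 s. No verdict came back.

**What I did:**
- I gripped the board across its width and leaned it on the easel with the ribs against the strip.
- I then regripped the jutting end from behind, with the gripper level, and turned the board about 135° over the base.
- I laid it flat, slid it against the end stop and released it. With closed fingers I then pushed it against the side stop and again against the end stop, at about 6 N each.

**Last checks:**
- **Position:** the last wrist picture puts the board centre at x −60.1, y −28.0 mm from base_corner, against a target of −60, −28. It is within 0.5° of lengthways.
- **Base pose:** the visible outer corners of the stops matched my base estimate within 0.4 mm.
- **Seating:** board height was not measured after release. The board looks flat in the picture, and its corners fit at the full 14 mm height.
- **Bystanders:** I never touched the hammer, notepad, mandrel or the pink look-alikes. I did not measure their positions again at the end.
- **Arm:** it was clear of everything at hand-in, with under 1 N on the wrist.

**Disagreements:**
- The scene camera read 5–8 mm too far in x compared with the top and wrist views, so I left it out of the measurements.
- The gripper read about 54 mm when holding the 56 mm board.
- Leaned on the easel, the board's top end stood about 4 mm higher than modelled, so I raised the regrip by 3 mm.

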